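Press two glued pipe saddles in a one-hand bar clamp

ROBOT

A 6-joint arm with a two-finger parallel gripper is mounted at the origin on the work surface. World frame = base frame: x ahead of the robot, y to its left, z up, the work surface at z = 0. Lengths are in m, angles in rad, forces in N, time in s.
With the tool pointing down it reaches from about 0.3 to 0.95 m from the base axis. Payload 3.1 kg.
Tool frame: the origin (TCP) lies midway between the tips of the shut fingers; the grasp point (between the pads) lies 19 mm behind it (pinch_z is the distance from the TCP to the grasp point, in m); z points along the fingers, y is the direction in which the jaws open and shut (so a half turn about z gives the same grasp; the last joint's range is limited). The gripper opens to 85 mm and grips with 20 to 120 N. Pads are 22 mm wide; open, the fingers measure 114 mm over their backs; the gripper's body (76 mm by 85 mm) begins 54 mm behind the grasp point. The pads swing forward as they close: fully open they stand 13 mm farther back than shut.
Start: joints at [1.226, 0.308, 1.634, -0, 1.2, -0.07], TCP at [0.17, 0.602, 0.196] pointing down, gripper open.
Joint ranges: [-3.06, 3.06], [-0.79, 1.96], [0.05, 2.63], [-1.19, 4.34], [0.05, 2.64], [-2.94, 2.94]. Speed limits (rad/s): [2.79, 2.79, 3.14, 3.14, 3.14, 3.14].

INTERFACE

Orientations are given as a unit quaternion [w, x, y, z].
In Python, from workcell import get_state, camera, finish_job, regions_of, pinch_z gives the robot as it stands.
- The arm moves only by the tool drive_tool, never from a script. Its argument "deltas" is a list of rows, each a list of 2 entries, a list of its own where there are three numbers: the shift along the tool's x, y, z in cm, then the turn, a rotation vector about the tool's x, y, z in rad. A call has 1 to 5 rows; each row is the pose to reach, as a shift and turn from the pose measured when the call began, along the tool's axes at that moment; what a row does not reach only later rows make up. A row lasts 1/10 s, in which the tool goes at most 50 mm and 8.59 degrees, less where a joint would pass 70% of its speed; a pose out of reach is approached as far as the arm can. A call with a gripper value outside its range is refused whole. "gripper" is the opening, from 0 (shut) to 1 (fully open), set as the call begins (left out, the last holds). The fingers move at their own pace and stop on an object; "grip_force" is the grip in N (left out, the last holds). Time passes only in rows, so rows that repeat a pose let the fingers close. It gives the time, the measured TCP pose, the force and the opening at its end, in the units of the state.
- get_state(): the state, without advancing time (a new reading comes with each control period).
- camera(name): name is "scene" or "top" or "wrist"; returns a dict with "img" (400x640x3 uint8, red, green, blue), "depth" (400x640 float32, m along the optical axis (not along the pixel's ray), 0 where there is no reading), "K" (3x3 intrinsics, pixels), "rvec" (rotation vector, rad) and "tvec" (3), from world to camera coordinates, as OpenCV has them; the wrist camera has in their place "tool_from_camera" (4x4, takes a point from camera to tool coordinates, whose origin is the TCP and whose axes are the flange's). Camera axes: x right, y down, z forward; pixel columns grow to the right and rows downward; lengths in m; the calibration is good to about 2 mm. A picture is of the moment at which its call begins: read the wrist's pose just before it.
- finish_job(): hands the job in, once; it reports no verdict.
Trained networks look in a picture, given as the dict that the camera call returned (one of the last four; its "shot" number tells which), for a name from the list of things; names that differ only in an ending like _2 or _b are one class to them, and where a whole thing is asked for, a point or a joint stands for the part that bears it (a point fixed in the world has none). Each returns a list of dicts, best first, with "score" (0 to 1); they miss things now and then, are a little off and sometimes report something else, mostly with a low value. They report only what shows in the picture. A call takes as long as a camera call. They do not tell look-alikes from the thing itself.
- regions_of(picture, query): "mask" (400x640 bool, what is visible of it) and "location" ([column, row] in pixels, amid what is visible of it).
The state is a dict: "time": time; "joints": joint angles; "joint_velocities": joint speeds; "tau": joint torques, N m; "ee_pos": TCP position; "tcp_rot": TCP orientation; "ft_force": force on the tool from outside, world axes, zero at the start; "moment": the same for the moment, N m; "opening": finger opening in m.
Only numpy, scipy, OpenCV 4.12 (cv2) and the standard library are available. Lean on these libraries where they do the work, as an engineer would, in place of code of your own. Each camera call takes 0.05 s, during which the arm holds its last target.

TASK

Two freshly glued foam pipe saddles have to be pressed in the bench clamp without sticking to each other: take the long separator sheet out of the rack and stand it on edge on the clamping board beside the saddle already in the clamp, then stand the other saddle on its base beside the sheet, in line with both, so that the sheet lies between the two. Then pump the clamp's trigger until the moving jaw has closed the stack up against the standing jaw and presses it lightly (about 20 to 60 N at the jaw: a light grip on the trigger; the foam is crushed above 70 N), and finish while still squeezing the trigger, with the jaw pressing the stack. Leave the offcuts and the other things on the bench alone.

Things in the scene. Friction and masses are not known exactly. Their poses are not given: they have to be found in the camera images.
- clamp: One-hand bar clamp lying on its side, fixed on a plywood board. Origin on the bench below the bar, in the plane of the standing jaw's rubber face; z up, +y along the bar from moving to standing jaw, head and grip, +x the way the jaws reach over the board. In mm: board x -36..184, y -208..88, top z = 18; bar at x = 0, z = 48, 20 wide; jaws, bar, head at most 66 high.
- stack_line (a point): Point on the board's top (z = 18 mm) at the foot of the standing jaw's face, at clamp x = 95, y = 0: the stack stands from here towards clamp -y, its middle on this x, lengths along clamp x; the jaw pushes loose layers together along the board as it closes. Both jaw faces are 34 x 34 mm, centred on clamp x = 95, z = 48.
- jaw (a joint): Travel of the moving jaw along clamp +y, m, 0 (widest) to 0.08. Its rubber face is at clamp y = -0.143 + value while nothing presses on it. It moves with 5 N of drag towards the standing jaw only: ratchet teeth on the bar keep it from going back (under pressure it settles back 1 to 2 mm when the trigger is let go). The rubber face gives 1 mm for every 8 N, at most 10 mm.
- trigger (a joint): Angle of the trigger, rad: 0 let go (a spring of 3 to 4 N returns it within 0.3 s), 0.165 squeezed home. Squeezed towards the grip (clamp +y), about a pin at clamp x = 30, y = 16 mm. Each full squeeze draws the jaw 5 to 9 mm; let go, the jaw stays. 1 N at trigger_grip gives 2.1 N at the jaw: once the stack is tight a 20 N squeeze stops at about 25 N on the stack; 40 N or more can crush it.
- trigger_grip (a point): Middle of the trigger's front face where fingers pull, 110 mm from its pin; trigger black, 10 mm thick, 24 mm high, its end 56 mm farther out. Let go it is at clamp x = -78, y = -7, z = 48 mm (52 mm across from here to the back of the grip), squeezed home at y = 11 (34 mm across). Free below and beside.
- grip_back (a point): Middle of the back face of the fixed grip, straight opposite, at clamp x = -80, y = 45, z = 48 mm. The grip is 20 mm thick (front face at y = 25), 28 mm high, and sticks out from the head from clamp x = -30 to -142 mm, parallel to the jaws, 34 mm clear above the bench.
- jaw_face (a point): Centre of the moving jaw's rubber face, at clamp x = 95, z = 48 mm.
- separator_mid (a point): Centre of the separator: the longer of the two white plastic sheets standing on edge in the rack, 140 x 12 x 76 mm (x length, y thickness, z height), 0.12 kg. It stands on edge in the clamp too; its top is then 18 mm above the saddles.
- saddle_in_mid (a point): Centre (29 mm above its base) of the foam pipe saddle already in the clamp, within 6 mm of the standing jaw. 140 x 36 x 58 mm (x length, y thickness, z height), 0.09 kg; a half-round notch of 26 mm radius runs through its thickness in the middle of the top edge (32 mm of foam below it; two shoulders 44 mm long, middles at x = +-48 mm). Its length lies along clamp x.
- saddle_out_mid (a point): Centre (29 mm above its base) of the other saddle, same shape and size, standing on the bench: this one goes into the clamp, either way round.
- rack: Low wooden rack on the bench, 150 x 140 mm, origin under its centre; base 12 mm thick, two slots along its x at y = -34 and +34 mm with side strips up to z = 24 mm (their outer faces 14 mm from the slot's middle) that hold one sheet each. Fixed.
- short_sheet_mid (a point): Centre of the other sheet in the rack, an offcut only 80 mm long (80 x 12 x 76 mm). Leave it.
- foam_offcut_mid (a point): Centre of a plain foam offcut without notch, 105 x 36 x 58 mm, standing on the bench. Leave it.
- glue_bottle: White glue bottle with a pointed nozzle, 48 mm across, 142 mm high, origin under its centre. Leave it.
- tape_reel: Cardboard tape reel lying flat, 84 mm across, 30 mm high, origin under its centre. Leave it.
- putty_tub: Grey tub with a white lid, 84 mm across, 75 mm high, origin under its centre. Leave it.
- tape_measure: Black tape measure, 70 x 36 x 66 mm, origin under its centre. Leave it.
There are look-alikes about, which are no part of the job. What is shaped like the part that bears separator_mid but red is not meant.

How it is judged:
On the way, in this order (a step that is already met when the one before it is completed fails the run):
1. the separator stands on edge on the clamping board beside the saddle in the clamp (z of separator_mid in the frame of clamp between 0.05 and 0.062 m and x of separator_mid in the frame of clamp between 0.075 and 0.115 m and angle between separator_mid's own z axis and vertical below 0.12 rad and angle between the x axis of separator_mid and the x axis of clamp, either way round below 0.15 rad and y of separator_mid in the frame of clamp between -0.085 and -0.034 m), for 0.2 s.
2. the other saddle stands on the board between the separator and the moving jaw (z of saddle_out_mid in the frame of clamp between 0.041 and 0.053 m and x of saddle_out_mid in the frame of clamp between 0.075 and 0.115 m and angle between each of saddle_out_mid, separator_mid's own z axis and vertical below 0.12 rad and angle between the x axis of each of saddle_out_mid, separator_mid and the x axis of clamp, either way round below 0.15 rad and y of saddle_out_mid in the frame of clamp between -0.13 and -0.058 m and z of separator_mid in the frame of clamp between 0.05 and 0.062 m and x of separator_mid in the frame of clamp between 0.075 and 0.115 m), for 0.2 s.
3. the trigger is squeezed and the jaw presses the saddle (contact force between jaw and saddle_out above 15 N and contact force between the fingers and trigger above 4 N), for 0.2 s.
At the end, for the whole second after the job is handed in: Saddle, sheet and saddle stand closed up in that order on the board against the standing jaw (along the bar within 10 mm, across within 20 mm, upright 0.12 rad, square 0.15 rad), the jaw presses it with 15 to 70 N, over 10 N passes through the stack, fingers squeeze the trigger over 4 N (all of step 3 and z of separator_mid in the frame of clamp between 0.05 and 0.062 m and x of separator_mid in the frame of clamp between 0.075 and 0.115 m and angle between each of separator_mid, saddle_out_mid, saddle_in_mid's own z axis and vertical below 0.12 rad and angle between the x axis of each of separator_mid, saddle_out_mid, saddle_in_mid and the x axis of clamp, either way round below 0.15 rad and y of separator_mid in the frame of clamp between -0.052 and -0.034 m and z of saddle_out_mid in the frame of clamp between 0.041 and 0.053 m and x of saddle_out_mid in the frame of clamp between 0.075 and 0.115 m and y of saddle_out_mid in the frame of clamp between -0.077 and -0.058 m and z of saddle_in_mid in the frame of clamp between 0.041 and 0.053 m and x of saddle_in_mid in the frame of clamp between 0.075 and 0.115 m and y of saddle_in_mid in the frame of clamp between -0.026 and -0.012 m and contact force between jaw and saddle_out below 70 N and contact force between saddle_out and separator above 10 N and contact force between separator and saddle_in above 10 N and contact force between saddle_in and clamp above 10 N); the arm keeps its last pose, push and grip.
It fails at once if the foam is crushed: the jaw presses with more than 70 N (contact force between jaw and saddle_out above 70 N).
It fails at once if something else on the bench is disturbed (moved more than 30 mm) (distance of any of short_sheet_mid, foam_offcut_mid, glue_bottle, tape_reel, putty_tub, tape_measure from where it was at the start of the episode above 0.03 m).
It also fails if it takes over 72 s, if anything falls off the work surface, if the arm or the gripper's body presses on something with over 40 N, if the wrist force passes 120 N, or if a joint passes its speed limit or range.

## Working session

There is one attempt and no reset: what is moved stays moved. The work goes in short steps, Python scripts to look and compute and a tool call to move; the robot and the scene stay as the last step left them, time stands still between calls to the robot, and variables do not carry over. Pictures are saved under pics/ and viewed, and the job is handed in when it is done.

Besides the shell and the picture viewer there is one more tool, called after "Emit:" in YAML: its name, and indented under it one key for each argument. drive_tool: Moves the arm, as the interface text tells. Its arguments: {"type":"object","properties":{"deltas":{"type":"array"},"gripper":{"type":"number"},"grip_force":{"type":"number"}},"required":["deltas"]}

```bash
mkdir -p pics; ls; cat > h.py <<'E'
import numpy as np, cv2
from workcell import *
from scipy.spatial.transform import Rotation as R
def save(n,img): cv2.imwrite('pics/'+n,cv2.cvtColor(img,cv2.COLOR_RGB2BGR))
def cloud(p):
    d=p['depth'];v,u=np.mgrid[0:400,0:640];K=p['K']
    c=np.stack([(u-K[0,2])/K[0,0]*d,(v-K[1,2])/K[1,1]*d,d],-1)
    if 'tool_from_camera' in p:
        s=p['st'];T=p['tool_from_camera'];q=s['tcp_rot'];Rt=R.from_quat([q[1],q[2],q[3],q[0]]).as_matrix()
        c=c@T[:3,:3].T+T[:3,3]; w=c@Rt.T+np.array(s['ee_pos'])
    else:
        Rm=cv2.Rodrigues(np.array(p['rvec'],float))[0]; w=(c-np.array(p['tvec']).ravel())@Rm
    w[d==0]=np.nan
    return w
def rot(s): 
    q=s['tcp_rot'];return R.from_quat([q[1],q[2],q[3],q[0]])
E
python3 - <<'E'
from h import *
s=get_state();print(s, pinch_z)
for n in('scene','top'):
    p=camera(n);save(n+'0.png',p['img']);np.savez('/tmp/'+n,**{k:p[k] for k in('img','depth','K','rvec','tvec')})
    w=cloud(p)
    for q in ('clamp','jaw','trigger','separator_mid','saddle_in_mid','saddle_out_mid','rack','short_sheet_mid','foam_offcut_mid'):
        for r in regions_of(p,q)[:4]:
            m=r['mask'];pts=w[m];print(n,q,round(r['score'],2),np.round(r['location']),m.sum(),np.round(np.nanmedian(pts,0),3),np.round(np.nanpercentile(pts,98,axis=0),3),np.round(np.nanpercentile(pts,2,axis=0),3))
E
```

```text
pics
{'time': 0.0, 'joints': array([ 1.22627956e+00,  3.08997995e-01,  1.63518960e+00,  1.69025164e-05,
        1.19971386e+00, -6.97001322e-02]), 'joint_velocities': array([ 3.83041084e-04,  1.21432455e-03, -6.27144168e-05, -2.52291756e-04,
        9.23985094e-05,  1.70346767e-04]), 'tau': array([-3.36290987e-05, -4.15238607e+01, -2.76664817e+01, -1.25352726e-04,
        1.02230275e-02, -4.48756808e-06]), 'ee_pos': array([0.1693201 , 0.60068419, 0.19445009]), 'tcp_rot': array([-2.45084970e-04,  1.36979276e-01,  9.90573241e-01, -1.12811256e-03]), 'ft_force': array([ 8.63121590e-01, -2.37527347e-01, -2.53200489e-04]), 'moment': array([0.00498478, 0.04334458, 0.02383227]), 'opening': 0.08510402345396227} 0.0187
scene clamp 0.66 [307. 236.] 6554 [ 0.641 -0.018  0.019] [0.745 0.126 0.066] [ 0.464 -0.162  0.007]
scene clamp 0.42 [430. 249.] 510 [0.491 0.323 0.057] [0.529 0.343 0.062] [0.427 0.302 0.009]
scene jaw 0.62 [288. 209.] 850 [ 0.57  -0.089  0.053] [0.674 0.142 0.066] [ 0.55  -0.122  0.042]
scene jaw 0.45 [230. 146.] 665 [ 0.498 -0.383  0.059] [ 0.563 -0.367  0.09 ] [ 0.425 -0.408
[... 1779 characters left out ...]
. 210.] 721 [0.47  0.315 0.056] [0.519 0.341 0.061] [0.422 0.299 0.007]
top saddle_out_mid 0.6 [141. 209.] 1088 [0.48  0.416 0.044] [0.546 0.448 0.06 ] [ 0.413  0.402 -0.001]
top rack 0.82 [414. 208.] 1638 [ 0.489 -0.338  0.012] [ 0.573 -0.278  0.026] [ 0.417 -0.394  0.001]
top short_sheet_mid 0.58 [415. 200.] 304 [ 0.504 -0.318  0.076] [ 0.54  -0.308  0.09 ] [ 0.468 -0.343  0.012]
top short_sheet_mid 0.45 [199. 115.] 445 [0.73  0.269 0.085] [0.76  0.298 0.138] [0.715 0.254 0.   ]
top short_sheet_mid 0.44 [415. 207.] 1613 [ 0.492 -0.339  0.012] [ 0.574 -0.279  0.025] [ 0.418 -0.422  0.006]
top foam_offcut_mid 0.82 [181. 211.] 805 [0.47  0.314 0.055] [0.522 0.344 0.061] [ 0.419  0.298 -0.001]
```

View pics/scene0.png

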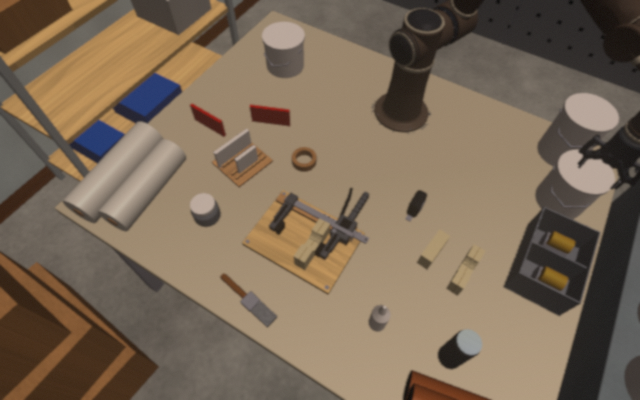

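View pics/top0.png

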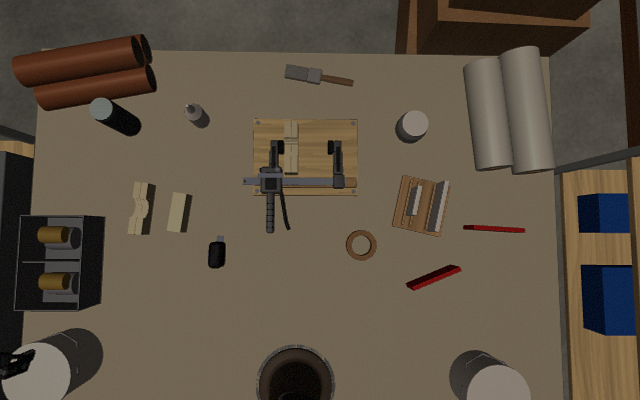

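The top view shows the clamp at (305,160) with one saddle at (291,145). The rack is at (420,205) with the long sheet at (439,208) and the short one at (414,200). The red look-alikes are at (434,277) and (494,229), the notched saddle is at (140,208), and the plain offcut is at (178,211).

```bash
cat > m.py <<'E'
from h import *
def rect(pts,lab):
    pts=pts[~np.isnan(pts).any(1)]
    c,sz,a=cv2.minAreaRect((pts[:,:2]*1000).astype(np.float32))
    print(lab,len(pts),np.round(c,1),np.round(sz,1),round(a,1),'z',np.round(np.percentile(pts[:,2],[5,50,95]),4))
    return c,sz,a
E
python3 - <<'E'
from m import *
for n in('top','scene'):
    p=dict(np.load(f'/tmp/{n}.npz'));w=cloud(p)
    x,y,z=w[...,0],w[...,1],w[...,2]
    def box(x0,x1,y0,y1,z0,z1): 
        m=(x>x0)&(x<x1)&(y>y0)&(y<y1)&(z>z0)&(z<z1)
        m=cv2.morphologyEx(m.astype(np.uint8),cv2.MORPH_OPEN,np.ones((2,2),np.uint8))>0 
        return w[m]
    print(n)
    rect(box(.4,.85,-.25,.2,.013,.023),'board')
    rect(box(.4,.6,-.46,-.36,.08,.1),'sep')
    rect(box(.4,.6,-.36,-.27,.08,.1),'short')
    rect(box(.4,.6,-.45,-.25,.005,.018),'rackbase')
    rect(box(.38,.6,.38,.48,.053,.065),'sout')
    rect(box(.38,.6,.27,.37,.053,.065),'offc')
    rect(box(.5,.8,-.05,.06,.069,.085),'sin')
    rect(box(.4,.8,-.2,.2,.06,.0685),'jaws/head')
E
```

```text
top
board 4706 [683.6 -27. ] [325.7 299.3] 0.4 z [0.0124 0.017  0.0222]
sep 266 [ 494.5 -404.3] [ 40.1 153.1] 76.3 z [0.0093 0.0862 0.0895]
short 146 [ 508.1 -334.7] [33.3 90.1] 76.6 z [0.0096 0.0863 0.09  ]
rackbase 1376 [ 492.8 -359.2] [146.5 149.5] 77.1 z [0.0005 0.0111 0.022 ]
sout 443 [477.5 434.3] [ 57.4 142.9] 83.4 z [0.047  0.0565 0.0598]
offc 509 [467.4 327.8] [ 52.  107.8] 81.0 z [0.0465 0.0566 0.0599]
sin 462 [655.3  14.7] [152.7  34.5] 0.3 z [0.0188 0.0743 0.0777]
jaws/head 1047 [576.1   6.1] [203.  292.9] 32.1 z [0.0495 0.0626 0.0671]
scene
board 3842 [582.5 -22.3] [328.2 309.6] 0.3 z [0.0126 0.0171 0.0217]
sep 168 [ 466.5 -386.7] [190.2  46.5] 3.9 z [0.0738 0.0835 0.0896]
short 105 [ 489.8 -318.7] [117.1  32.2] 5.4 z [0.0729 0.0847 0.089 ]
rackbase 596 [ 498.9 -348.4] [137.1 155.1] 77.4 z [0.0008 0.0102 0.0223]
sout 387 [469.  434.8] [ 41.3 172.7] 84.7 z [-0.0008  0.0569  0.0611]
offc 411 [459.  328.7] [ 34.2 138.5] 82.4 z [0.001  0.0572 0.0607]
sin 386 [652.7  20.4] [141.1  32.9] 0.2 z [0.0617 0.0745 0.0784]
jaws/head 847 [596.1  17.9] [220.5 274.1] 29.7 z [0.0564 0.0626 0.0672]
```

```bash
python3 - <<'E'
from m import *
p=dict(np.load('/tmp/top.npz'));img=p['img']
a=cv2.resize(img[110:240,230:370],None,fx=5,fy=5,interpolation=cv2.INTER_CUBIC)[:600]
save('clampz.png',a)
a=cv2.resize(img[165:245,380:460],None,fx=7,fy=7,interpolation=cv2.INTER_CUBIC)
save('rackz.png',a)
print(p['K'],p['tvec'])
E
```

```text
[[404.09870283   0.         319.28278927]
 [  0.         404.09870283 195.39621216]
 [  0.           0.           1.        ]] [-0.06714824  0.52063229  1.11190237]
```

```bash
cat >> h.py <<'E'
def go(pos,yaw=None,show=True):
    """pos world target; yaw: world angle (deg) of tool y axis from world +y (tool pointing straight down)"""
    s=get_state();Rt=rot(s)
    d=Rt.inv().apply(np.array(pos)-np.array(s['ee_pos']))*100
    if yaw is None: rv=np.zeros(3)
    else:
        a=np.radians(yaw);c,si=np.cos(a),np.sin(a)
        best=None
        for sg in(1,-1):
            ty=sg*np.array([-si,c,0]);tz=np.array([0,0,-1.]);tx=np.cross(ty,tz)
            T=R.from_matrix(np.stack([tx,ty,tz],1)); r=(Rt.inv()*T).as_rotvec()
            if best is None or np.linalg.norm(r)<np.linalg.norm(best): best=r
        rv=best
    print('t',round(s['time'],2),'shift cm',np.round(d,2),'norm',round(np.linalg.norm(d),1),'rv',np.round(rv,3),'j6',round(s['joints'][5],2),'open',round(s['opening'],4),'pos',np.round(s['ee_pos'],4),'F',np.round(s['ft_force'],1))
E
python3 - <<'E'
from h import *
go([.45,.40,.38],0)
E
```

```text
t 1.0 shift cm [-32.45 -11.79 -18.43] norm 39.1 rv [-0.     0.    -0.275] j6 -0.07 open 0.0854 pos [0.1696 0.6016 0.1957] F [ 0.1 -0.9 -0.1]
```

Emit:
drive_tool:
  deltas:
    - [[-4.1,-1.5,-2.3],[0,0,-0.06]]
    - [[-8.2,-3,-4.6],[0,0,-0.12]]
    - [[-12.3,-4.5,-7],[0,0,-0.18]]
    - [[-16.4,-6,-9.3],[0,0,-0.24]]
    - [[-20.5,-7.5,-11.6],[0,0,-0.27]]

```text
time: 1.5
ee_pos: [0.3477, 0.4726, 0.3128]
tcp_rot: [0.0, 0.001, 1.0, 0.0]
ft_force: [0.9, 0.9, -0.8]
opening: 0.0855
```

```bash
python3 - <<'E'
from h import *
go([.45,.40,.38],0)
E
```

```text
t 1.5 shift cm [-10.25  -7.23  -6.72] norm 14.2 rv [ 0.001  0.    -0.003] j6 -0.71 open 0.0855 pos [0.3477 0.4726 0.3128] F [ 0.9  0.9 -0.8]
```

Emit:
drive_tool:
  deltas:
    - [[-4,-3,-2.5],[0,0,0]]
    - [[-7.5,-5.5,-5],[0,0,0]]
    - [[-10,-7,-6.7],[0,0,0]]
    - [[-10,-7,-6.7],[0,0,0]]

```text
time: 1.9
ee_pos: [0.4527, 0.4005, 0.384]
tcp_rot: [0.004, 0.004, 1.0, 0.002]
ft_force: [0.5, 0.1, 0.7]
opening: 0.0854
```

```bash
python3 - <<'E'
from m import *
s=get_state();p=camera('wrist');p['st']=s;save('w1.png',p['img']);w=cloud(p)
print(p['tool_from_camera'])
x,y,z=w[...,0],w[...,1],w[...,2]
for r in regions_of(p,'saddle_out_mid')[:2]:
    m=r['mask'];print(r['score'],r['location']);pts=w[m&(z>.05)&(z<.066)];rect(pts,'so')
E
```

```text
[[ 4.62708423e-05 -9.61923813e-01 -2.73317721e-01  6.75811665e-02]
 [ 9.99999773e-01  2.28431905e-04 -6.34657923e-04  1.01034217e-03]
 [ 6.72927057e-04 -2.73317629e-01  9.61923604e-01 -1.78482440e-01]
 [ 0.00000000e+00  0.00000000e+00  0.00000000e+00  1.00000000e+00]]
0.64 [336.2, 169.3]
so 1579 [482.8 426.9] [ 36.1 140. ] 84.7 z [0.0562 0.0582 0.0597]
```

View pics/w1.png

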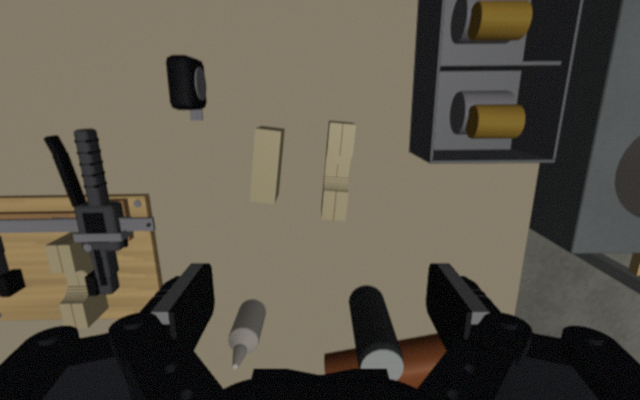

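The wrist view shows the notched saddle at (337,170). It measures 36 x 140 mm, centred at (0.483, 0.427), with its long axis at -5.3°. Next I'll look at the clamp.

Emit:
drive_tool:
  deltas:
    - [[-2,-5,-0.3],[0,0,0]]
    - [[-4,-10,-0.6],[0,0,0]]
    - [[-6,-15,-1],[0,0,0]]
    - [[-8,-20,-1],[0,0,0]]
    - [[-9,-25,-1],[0,0,0]]

```text
time: 2.5
ee_pos: [0.5322, 0.1679, 0.3884]
tcp_rot: [-0.001, 0.001, 1.0, 0.001]
ft_force: [1.4, 0.5, -0.1]
opening: 0.0853
```

Emit:
drive_tool:
  deltas:
    - [[-1,-5,0],[0,0,0]]
    - [[-2,-10,0],[0,0,0]]
    - [[-3,-15,0],[0,0,0]]
    - [[-3,-18,0],[0,0,0]]
    - [[-3,-18,0],[0,0,0]]

```text
time: 3.0
ee_pos: [0.561, -0.0146, 0.3861]
tcp_rot: [-0.002, 0.003, 1.0, 0.0]
ft_force: [-0.5, 0.7, -0.3]
opening: 0.0859
```

```bash
python3 - <<'E'
from m import *
import pickle
s=get_state();p=camera('wrist');p['st']=s;save('w2.png',p['img']);w=cloud(p);pickle.dump(p,open('/tmp/w2.pkl','wb'))
print(s['ee_pos'])
x,y,z=w[...,0],w[...,1],w[...,2]
rect(w[(x>.4)&(x<.8)&(y>-.25)&(y<.2)&(z>.0155)&(z<.0205)],'board')
rect(w[(x>.4)&(x<.8)&(y>-.25)&(y<.2)&(z>.0725)&(z<.079)],'sin')
for q in('trigger','saddle_in_mid','jaw'):
  for r in regions_of(p,q)[:2]:
    pts=w[r['mask']];print(q,r['score'],r['location'],np.round(np.nanpercentile(pts,[2,50,98],axis=0),4).tolist())
E
```

```text
[ 0.56098172 -0.01460497  0.38612946]
board 14799 [571.9 -37.3] [344.8 327.2] 0.5 z [0.0167 0.0183 0.0198]
sin 1496 [651.6  18.1] [140.5  35.5] 0.2 z [0.0748 0.0762 0.0777]
trigger 0.74 [126.9, 256.3] [[0.68, -0.3528, 0.0067], [0.7104, -0.3085, 0.074], [0.7523, -0.2816, 0.0772]]
trigger 0.62 [355.7, 94.3] [[0.4299, 0.0202, -0.0004], [0.4791, 0.0339, 0.0588], [0.5353, 0.0449, 0.0614]]
saddle_in_mid 0.78 [338.4, 214.6] [[0.5816, -0.0003, 0.0422], [0.6492, 0.0172, 0.0754], [0.7169, 0.0345, 0.0779]]
saddle_in_mid 0.35 [44.3, 107.2] [[0.4278, -0.4017, 0.0209], [0.491, -0.3819, 0.0661], [0.56, -0.3666, 0.0895]]
jaw 0.72 [267.6, 158.3] [[0.5458, -0.1278, 0.0321], [0.5666, -0.0908, 0.0525], [0.6681, 0.1401, 0.0656]]
jaw 0.65 [95.1, 113.9] [[0.4708, -0.3283, 0.0226], [0.5073, -0.316, 0.0682], [0.546, -0.3067, 0.0896]]
```

View pics/w2.png

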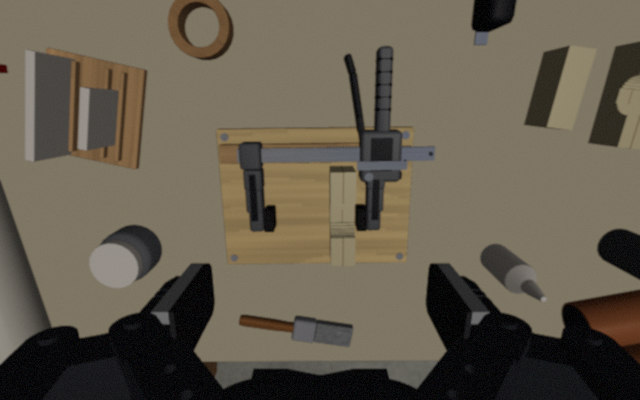

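```bash
python3 - <<'E'
from m import *
import pickle
p=pickle.load(open('/tmp/w2.pkl','rb'));w=cloud(p)
x,y,z=w[...,0],w[...,1],w[...,2]
def cc(m):
    m=cv2.morphologyEx(m.astype(np.uint8),cv2.MORPH_OPEN,np.ones((3,3),np.uint8))
    n,l,st,_=cv2.connectedComponentsWithStats(m);i=1+np.argmax(st[1:,4]);return l==i
m=cc((z>.0145)&(z<.0215)&(x>.45)&(x<.78)&(y>-.2)&(y<.15));rect(w[m],'board')
b=w[m];print('board x pct',np.percentile(b[:,0],[.2,.5,99.5,99.8]),'y',np.percentile(b[:,1],[.2,.5,99.5,99.8]))
m=cc((z>.0735)&(z<.079)&(y>-.03)&(y<.06)&(x>.5));print('sin');rect(w[m],'sin')
# grip
m=(x>.42)&(x<.5)&(y>0)&(y<.12)&(z>.045)&(z<.07)
for xx in(.43,.45,.46,.47,.48,.49):
    k=m&(abs(x-xx)<.004);print(xx,'y bins',np.histogram(y[k],bins=np.arange(.01,.11,.005))[0])
# jaws: high pts
for xx in(.62,.64,.65,.66):
    k=(abs(x-xx)<.006)&(z>.03)&(z<.069)&(y>-.2)&(y<.12);print(xx,np.histogram(y[k],bins=np.arange(-.15,.1,.005))[0])
k=(z>.04)&(z<.069)&(y>-.06)&(y<.0);print('bar x',np.percentile(x[k&(x<.62)],[3,50,97]), 'z',np.median(z[k&(x<.62)]))
for lo,hi,l in((-.46,-.355,'sep'),(-.355,-.27,'short')):
    m=cc((z>.085)&(z<.092)&(y>lo)&(y<hi));rect(w[m],l)
E
```

```text
board 9199 [660.7 -64.9] [168.  211.6] 0.4 z [0.0168 0.0184 0.0199]
board x pct [0.57686577 0.5772162  0.74326401 0.74422485] y [-0.16975524 -0.16910459  0.02330538  0.03396921]
sin
sin 792 [603.8  17.7] [35.  43.7] 89.8 z [0.0748 0.0762 0.0777]
0.43 y bins [ 0  8 22 13  0  0  0  0  0  0 24 24 24 21  5  0  0  0  0]
0.45 y bins [ 0  0 10 28 16  1  0  0  0  0 28 22 25 25  7  0  0  0  0]
0.46 y bins [ 0  0  0 28 21  9  0  0  0  0 26 25 24 19  6  0  0  0  0]
0.47 y bins [ 0  0  0 18 24 17  0  0  0  0 24 24 20 22  7  0  0  0  0]
0.48 y bins [ 0  0  0  4 26 21  0  0  0  0 22 21 23 24  6  0  0  0  0]
0.49 y bins [ 0  0  0  0 22 23  5  0  0  0 22 24 23 19  8  0  0  0  0]
0.62 [ 0  0  0  0  0 16 24 31 27 32 25  0  0  0  0  0  0  0  0  0  0  0  0  0
  0  0  0  0  0  7  0  0  0  0  0  0  0  0  0  0 25 28 29 28 30  8  0  0
  0]
0.64 [ 0  0  0  0  0 12 21 26 31 31 34 34 39 20  0  0  0  0  0  0  0  0  0  0
  0  0  0  0  0  7 21 25 23 20 24 21 21 26 35 37 38 25 31 25 22  5  0  0
  0]
0.65 [ 0  0  0  0  0  3 15 30 30 26 22 23 27 27  0  0  0  0  0  0  0  0  0  0
  0  0  0  0  0  8 24 24 31 24 21 32 24 25 31 24 24 32 22 28 15  0  0  0
  0]
0.66 [ 0  0  0  0  0  0 21 24 28 26 20 31 25 31  0  0  0  0  0  0  0  0  0  0
  0  0  0  0  0  8 24 26 33 24 27 33 24 24 33 24 22 27 25 22 21  0  0  0
  0]
bar x [0.55066426 0.56045875 0.58905968] z 0.05114668956786564
sep 1218 [ 493.6 -386.7] [ 14.6 139.8] 77.3 z [0.0861 0.0881 0.0898]
short 645 [ 508.3 -320.2] [13.6 79.8] 77.2 z [0.0865 0.0882 0.0898]
```

The wrist view shows:
- **Clamp:** bar at x ≈ 0.560 and origin ≈ (0.560, 0.037), nearly square to the world axes. The moving jaw face is at y ≈ -0.081.
- **Saddle in clamp:** (342,215), centre (0.652, 0.018).
- **Long sheet:** (45,105).

Next is the rack.

```bash
python3 - <<'E'
from h import *
go([.48,-.387,.26],-12.7)
E
```

```text
t 3.2 shift cm [  8.11 -37.72  12.64] norm 40.6 rv [ 0.003 -0.003  0.222] j6 -1.67 open 0.0853 pos [ 0.5614 -0.0101  0.3873] F [ 0.3 -0.5  0.7]
```

Emit:
drive_tool:
  deltas:
    - [[1,-4.7,1],[0,0,0.05]]
    - [[2,-9.4,2],[0,0,0.1]]
    - [[3,-14,4],[0,0,0.15]]
    - [[4,-18.5,6],[0,0,0.2]]
    - [[5,-23,7.5],[0,0,0.22]]
  gripper: 0.5

```text
time: 3.7
ee_pos: [0.5111, -0.2389, 0.3106]
tcp_rot: [-0.002, 0.108, 0.994, 0.002]
ft_force: [0.6, 0.2, -0.7]
opening: 0.0427
```

```bash
python3 - <<'E'
from h import *
go([.48,-.387,.26],-12.7)
E
```

```text
t 3.7 shift cm [ -0.17 -15.15   5.01] norm 16.0 rv [ 0.003 -0.004  0.004] j6 -1.87 open 0.0427 pos [ 0.5111 -0.2389  0.3106] F [ 0.6  0.2 -0.7]
```

Emit:
drive_tool:
  deltas:
    - [[0,-4.5,1.5],[0,0,0]]
    - [[0,-9,3],[0,0,0]]
    - [[-0.1,-13.5,4.5],[0,0,0]]
    - [[-0.2,-15.2,5],[0,0,0]]
    - [[-0.2,-15.2,5],[0,0,0]]

```text
time: 4.2
ee_pos: [0.4799, -0.3876, 0.2583]
tcp_rot: [-0.003, 0.109, 0.994, 0.003]
ft_force: [0.3, 0.4, 0.0]
opening: 0.0428
```

```bash
python3 - <<'E'
from m import *
s=get_state();p=camera('wrist');p['st']=s;save('w3.png',p['img']);w=cloud(p)
x,y,z=w[...,0],w[...,1],w[...,2]
m=(z>.0855)&(z<.0905)&(y<-.35)&(x>.4)&(x<.6)
m=cv2.morphologyEx(m.astype(np.uint8),cv2.MORPH_OPEN,np.ones((3,3),np.uint8))>0
rect(w[m],'sep'); print(w[m].mean(0))
m=(z>.0855)&(z<.0905)&(y>-.35)&(x>.4)&(x<.6)
m=cv2.morphologyEx(m.astype(np.uint8),cv2.MORPH_OPEN,np.ones((3,3),np.uint8))>0
rect(w[m],'short')
go([.4936,-.3875,.12],-12.7)
E
```

```text
sep 1595 [ 493.9 -386.7] [ 11.5 139.3] 77.3 z [0.087  0.0882 0.0894]
[ 0.48952198 -0.38607901  0.08823634]
short 950 [ 508.2 -320.7] [12.4 80. ] 77.3 z [0.087  0.0882 0.0895]
t 4.25 shift cm [-1.36  0.09 13.93] norm 14.0 rv [ 0.005 -0.005  0.005] j6 -2.1 open 0.0428 pos [ 0.4807 -0.3864  0.2593] F [ 0.5 -0.1  0. ]
```

View pics/w3.png

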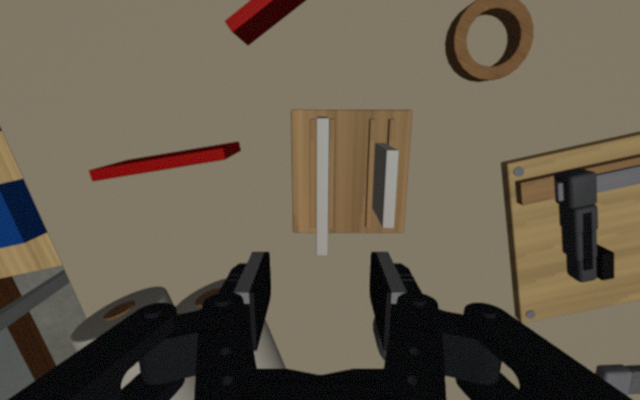

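The white long sheet is centred under the gripper at (322,185), with the short one at (386,185). The measured centre is (0.4939, -0.3867) and the yaw -12.7°, so I'll descend in two steps.

```bash
python3 - <<'E'
from h import *
go([.4939,-.3867,.056],-12.7)
E
```

```text
t 4.25 shift cm [-1.4   0.14 20.33] norm 20.4 rv [ 0.005 -0.005  0.005] j6 -2.1 open 0.0428 pos [ 0.4807 -0.3864  0.2593] F [ 0.5 -0.1  0. ]
```

Emit:
drive_tool:
  deltas:
    - [[-0.7,0.1,4.5],[0.005,-0.005,0.005]]
    - [[-1.4,0.1,9],[0.005,-0.005,0.005]]
    - [[-1.4,0.1,12.5],[0.005,-0.005,0.005]]
    - [[-1.4,0.1,12.5],[0.005,-0.005,0.005]]

```text
time: 4.65
ee_pos: [0.4918, -0.3815, 0.1288]
tcp_rot: [-0.005, 0.109, 0.994, 0.004]
ft_force: [-0.8, 0.3, 0.2]
opening: 0.0427
```

```bash
python3 - <<'E'
from h import *
go([.4939,-.3867,.056],-12.7)
E
```

```text
t 4.65 shift cm [-0.4  -0.51  7.27] norm 7.3 rv [ 0.007 -0.01   0.003] j6 -2.08 open 0.0427 pos [ 0.4918 -0.3815  0.1288] F [-0.8  0.3  0.2]
```

Emit:
drive_tool:
  deltas:
    - [[-0.3,-0.4,0],[0.007,-0.01,0.003]]
    - [[-0.4,-0.5,3],[0.007,-0.01,0.003]]
    - [[-0.4,-0.5,5],[0.007,-0.01,0.003]]
    - [[-0.4,-0.5,7],[0.007,-0.01,0.003]]
    - [[-0.4,-0.5,7.2],[0.007,-0.01,0.003]]

```text
time: 5.15
ee_pos: [0.4945, -0.3859, 0.0573]
tcp_rot: [-0.0, 0.11, 0.994, 0.0]
ft_force: [-0.4, 0.3, 0.2]
opening: 0.0427
```

```bash
python3 - <<'E'
from h import *
for i in range(2): go([.4939,-.3867,.056],-12.7)
p=camera('wrist');save('w4.png',p['img'])
go([.4939,-.3867,.056],-12.7)
E
```

```text
t 5.15 shift cm [ 0.04 -0.09  0.13] norm 0.2 rv [ 0.    -0.     0.001] j6 -2.08 open 0.0427 pos [ 0.4945 -0.3859  0.0573] F [-0.4  0.3  0.2]
t 5.15 shift cm [ 0.04 -0.09  0.13] norm 0.2 rv [ 0.    -0.     0.001] j6 -2.08 open 0.0427 pos [ 0.4945 -0.3859  0.0573] F [-0.4  0.3  0.2]
t 5.2 shift cm [ 0.11 -0.04  0.21] norm 0.2 rv [-0.001  0.001  0.   ] j6 -2.08 open 0.0427 pos [ 0.495  -0.3866  0.0581] F [0.6 0.1 0.1]
```

View pics/w4.png

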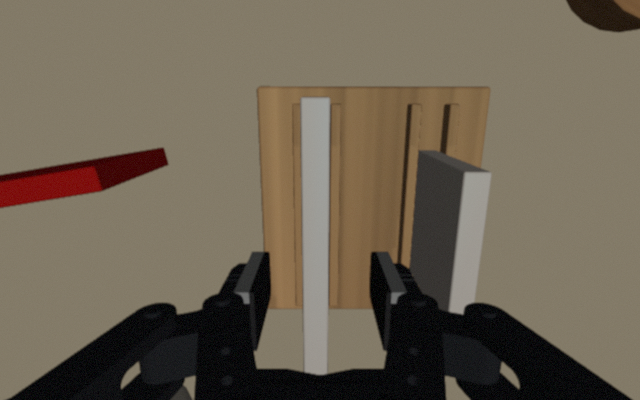

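The fingers straddle the sheet (u = 303–329, midway between pads at 270 and 371). Closing.

Emit:
drive_tool:
  deltas:
    - [[0,0,0],[0,0,0]]
    - [[0,0,0],[0,0,0]]
    - [[0,0,0],[0,0,0]]
    - [[0,0,0],[0,0,0]]
  gripper: 0
  grip_force: 50

```text
time: 5.6
ee_pos: [0.4956, -0.387, 0.0592]
tcp_rot: [0.001, 0.11, 0.994, -0.001]
ft_force: [0.2, -0.0, 0.3]
opening: -0.0
```

Emit:
drive_tool:
  deltas:
    - [[0,0,-1],[0,0,0]]
    - [[0,0,-3],[0,0,0]]
    - [[0,0,-6],[0,0,0]]
    - [[0,0,-9],[0,0,0]]
    - [[0,0,-9],[0,0,0]]

```text
time: 6.1
ee_pos: [0.4988, -0.39, 0.1559]
tcp_rot: [0.006, 0.11, 0.994, -0.004]
ft_force: [0.3, -0.6, 0.8]
opening: -0.0003
```

```bash
python3 - <<'E'
from h import *
p=camera('wrist');save('w5.png',p['img'])
go([.6525,-.0105,.17],0.2)
E
```

```text
t 6.15 shift cm [-6.84 40.3  -1.81] norm 40.9 rv [-0.006  0.009 -0.225] j6 -2.08 open -0.0001 pos [ 0.4974 -0.3888  0.1533] F [-0.1  0.1 -0.5]
```

View pics/w5.png

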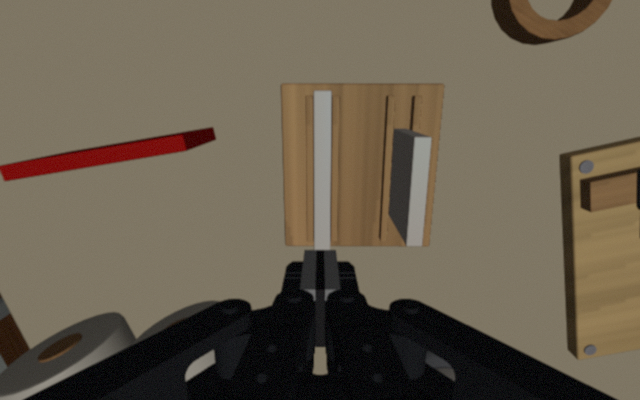

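The jaws closed to 0 and the sheet is still in the rack at (322,170), so the fingers missed it. I'll check where the tips are in the tool frame.

```bash
python3 - <<'E'
from m import *
s=get_state();p=camera('wrist');p['st']=s;w=cloud(p)
x,y,z=w[...,0],w[...,1],w[...,2]
d=p['depth'];K=p['K'];T=p['tool_from_camera']
v,u=np.mgrid[0:400,0:640]
c=np.stack([(u-K[0,2])/K[0,0]*d,(v-K[1,2])/K[1,1]*d,d],-1);t=c@T[:3,:3].T+T[:3,3];t[d==0]=np.nan
for vv in range(240,400,12): print(vv,[tuple(np.round(t[vv,uu]*1000,0)) for uu in(312,320,328)], d[vv,320])
m=(z>.07)&(z<.1)&(y<-.35)&(x>.4)&(x<.6)
m=cv2.morphologyEx(m.astype(np.uint8),cv2.MORPH_OPEN,np.ones((3,3),np.uint8))>0
rect(w[m],'sep');print(s['ee_pos'])
E
```

```text
240 [(np.float64(-27.0), np.float64(-4.0), np.float64(65.0)), (np.float64(-27.0), np.float64(1.0), np.float64(65.0)), (np.float64(-28.0), np.float64(7.0), np.float64(66.0))] 0.26045617
252 [(np.float64(10.0), np.float64(-2.0), np.float64(-43.0)), (np.float64(10.0), np.float64(1.0), np.float64(-43.0)), (np.float64(10.0), np.float64(5.0), np.float64(-43.0))] 0.14645527
264 [(np.float64(10.0), np.float64(-2.0), np.float64(-56.0)), (np.float64(10.0), np.float64(1.0), np.float64(-54.0)), (np.float64(10.0), np.float64(4.0), np.float64(-55.0))] 0.13560563
276 [(np.float64(10.0), np.float64(-1.0), np.float64(-64.0)), (np.float64(10.0), np.float64(1.0), np.float64(-64.0)), (np.float64(10.0), np.float64(4.0), np.float64(-64.0))] 0.12588598
288 [(np.float64(10.0), np.float64(-1.0), np.float64(-73.0)), (np.float64(10.0), np.float64(1.0), np.float64(-73.0)), (np.float64(10.0), np.float64(4.0), np.float64(-74.0))] 0.11768151
300 [(np.float64(12.0), np.float64(-1.0), np.float64(-84.0)), (np.float64(6.0), np.float64(1.0), np.float64(-73.0)), (np.float64(11.0), np.float64(4.0), np.float64(-83.0))] 0.
[... 902 characters left out ...]
np.float64(-84.0))] 0.39555296
372 [(np.float64(-13.0), np.float64(-1.0), np.float64(-84.0)), (np.float64(-219.0), np.float64(1.0), np.float64(155.0)), (np.float64(-11.0), np.float64(4.0), np.float64(-87.0))] 0.39911377
384 [(np.float64(9.0), np.float64(-0.0), np.float64(-114.0)), (np.float64(10.0), np.float64(1.0), np.float64(-114.0)), (np.float64(9.0), np.float64(3.0), np.float64(-114.0))] 0.07756401
396 [(np.float64(11.0), np.float64(-0.0), np.float64(-120.0)), (np.float64(10.0), np.float64(1.0), np.float64(-118.0)), (np.float64(11.0), np.float64(3.0), np.float64(-119.0))] 0.07365229
sep 7762 [ 511.  -533.4] [334.7 173.8] 90.0 z [0.0741 0.0794 0.0924]
[ 0.4974353  -0.38876772  0.15325489]
```

```bash
python3 - <<'E'
from m import *
s=get_state();p=camera('wrist');p['st']=s
d=p['depth'];K=p['K'];T=p['tool_from_camera']
v,u=np.mgrid[0:400,0:640]
c=np.stack([(u-K[0,2])/K[0,0]*d,(v-K[1,2])/K[1,1]*d,d],-1);t=c@T[:3,:3].T+T[:3,3]
for vv in range(246,258): print(vv,np.round(t[vv,[306,312,320,328,334]]*1000,1).tolist())
go([.4939,-.3867,.056-.041],-12.7)
E
```

```text
246 [[-57.1, -11.4, 127.0], [-30.9, -4.4, 63.0], [-30.5, 1.4, 61.8], [-57.2, 8.7, 127.1], [-57.1, 14.2, 127.0]]
247 [[-57.9, -11.4, 126.6], [-31.3, -4.4, 62.1], [-31.4, 1.4, 62.3], [-57.9, 8.7, 126.5], [-62.9, 14.7, 138.7]]
248 [[-64.3, -12.0, 139.5], [-32.5, -4.4, 62.9], [-32.4, 1.4, 62.7], [-64.0, 9.0, 138.8], [-64.3, 14.7, 139.4]]
249 [[9.4, -4.5, -38.9], [9.7, -2.0, -39.8], [10.2, 1.3, -40.8], [9.7, 4.7, -39.6], [9.9, 7.1, -40.1]]
250 [[9.8, -4.5, -41.0], [10.0, -2.0, -41.4], [9.9, 1.3, -41.3], [10.1, 4.6, -41.6], [9.4, 7.1, -40.0]]
251 [[9.0, -4.5, -40.1], [9.7, -2.0, -41.8], [10.0, 1.3, -42.4], [9.6, 4.6, -41.5], [9.7, 7.1, -41.7]]
252 [[10.0, -4.4, -43.5], [9.8, -1.9, -43.2], [9.8, 1.3, -43.1], [9.9, 4.6, -43.2], [10.3, 7.0, -44.3]]
253 [[10.0, -4.3, -44.5], [9.8, -1.9, -44.0], [9.7, 1.3, -43.8], [9.6, 4.6, -43.6], [9.8, 7.0, -44.1]]
254 [[9.6, -4.3, -44.5], [9.7, -1.9, -44.8], [10.1, 1.3, -45.8], [10.1, 4.5, -45.7], [9.7, 7.0, -44.8]]
255 [[10.2, -4.2, -47.1], [9.4, -1.9, -45.1], [9.7, 1.3, -45.9], [10.3, 4.5, -47.3], [9.4, 7.0, -45.2]]
256 [[10.2, -4.2, -48.0], [9.7, -1.9, -46.9], [9.9, 1.3, -47.2], [10.2, 4.5, -48.0], [9.8, 6.9, -47.1]]
257 [[10.2, -4.2, -48.9], [9.8, -1.8, -48.0], [10.1, 1.3, -48.6], [9.7, 4.5, -47.7], [10.0, 6.8, -48.5]]
t 6.25 shift cm [ 1.500e-01 -1.000e-02  1.343e+01] norm 13.4 rv [-0.001  0.003  0.   ] j6 -2.08 open -0.0 pos [ 0.4951 -0.3867  0.1493] F [0.1 0.4 0.3]
```

Camera depth shows the real fingertips about 40 mm short of the reported TCP (tool z ≈ -40 mm, y ≈ +1.3 mm). That explains the miss: the tips were at z ≈ 0.098, above the sheet's top at 0.088. I'll correct for this in all later targets.

```bash
cat >> h.py <<'E'
TIP=np.array([0,.0013,-.040])
def tip(pos,yaw):
    """target for the real finger tips (world) at given yaw -> prints shift"""
    a=np.radians(yaw);ty=np.array([-np.sin(a),np.cos(a),0]);
    s=get_state()
    if rot(s).apply([0,1,0])@ty<0: ty=-ty
    go(np.array(pos)-ty*TIP[1]-np.array([0,0,.040]),yaw)
E
python3 - <<'E'
from h import *
tip([.4939,-.3867,.056],-12.7)
E
```

```text
t 6.25 shift cm [ 0.15 -0.14 13.33] norm 13.3 rv [-0.001  0.003  0.   ] j6 -2.08 open -0.0 pos [ 0.4951 -0.3867  0.1493] F [0.1 0.4 0.3]
```

Emit:
drive_tool:
  deltas:
    - [[0.1,-0.1,2],[0,0,0]]
    - [[0.1,-0.1,3],[0,0,0]]
    - [[0.1,-0.1,6.5],[0,0,0]]
    - [[0.1,-0.1,8],[0,0,0]]
    - [[0.1,-0.1,8.5],[0,0,0]]
  gripper: 0.5

```text
time: 6.75
ee_pos: [0.4916, -0.3853, 0.0604]
tcp_rot: [-0.002, 0.11, 0.994, 0.001]
ft_force: [0.1, -0.3, 0.1]
opening: 0.043
```

```bash
python3 - <<'E'
from h import *
tip([.4939,-.3867,.056],-12.7)
p=camera('wrist');save('w6.png',p['img'])
E
```

```text
t 6.75 shift cm [-0.28 -0.23  4.44] norm 4.5 rv [ 0.002 -0.004  0.   ] j6 -2.08 open 0.043 pos [ 0.4916 -0.3853  0.0604] F [ 0.1 -0.3  0.1]
```

View pics/w6.png

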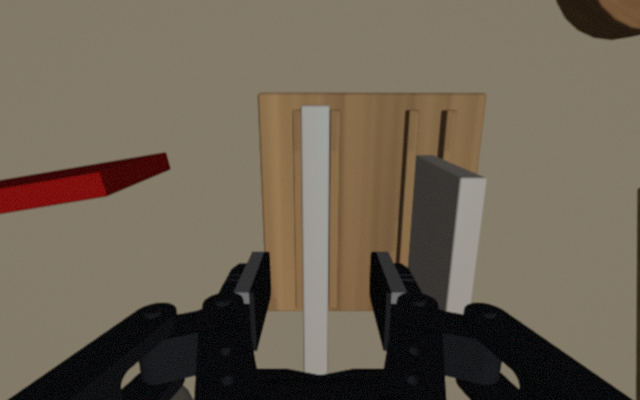

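Emit:
drive_tool:
  deltas:
    - [[-0.2,-0.2,1],[0,0,0]]
    - [[-0.2,-0.2,2.5],[0,0,0]]
    - [[-0.2,-0.2,4],[0,0,0]]
    - [[-0.2,-0.2,4.4],[0,0,0]]
    - [[-0.2,-0.2,4.4],[0,0,0]]

```text
time: 7.3
ee_pos: [0.4928, -0.3874, 0.0157]
tcp_rot: [-0.002, 0.11, 0.994, 0.002]
ft_force: [0.8, -0.4, 0.6]
opening: 0.0428
```

```bash
python3 - <<'E'
from h import *
tip([.4939,-.3867,.056],-12.7)
E
```

```text
t 7.3 shift cm [-0.1  -0.04 -0.03] norm 0.1 rv [ 0.003 -0.005  0.   ] j6 -2.09 open 0.0428 pos [ 0.4928 -0.3874  0.0157] F [ 0.8 -0.4  0.6]
```

Emit:
drive_tool:
  deltas:
    - [[-0.1,0,0],[0.003,-0.005,0]]
    - [[-0.1,0,0],[0.003,-0.005,0]]
    - [[-0.1,0,0],[0.003,-0.005,0]]
    - [[-0.1,0,0],[0.003,-0.005,0]]
  gripper: 0
  grip_force: 50

```text
time: 7.7
ee_pos: [0.4941, -0.3879, 0.0163]
tcp_rot: [0.001, 0.11, 0.994, -0.0]
ft_force: [0.3, -0.3, 1.2]
opening: 0.0112
```

```bash
python3 - <<'E'
from h import *
tip([.4939,-.3867,.056],-12.7)
E
```

```text
t 7.7 shift cm [ 0.05 -0.02  0.03] norm 0.1 rv [-0.001  0.001  0.   ] j6 -2.08 open 0.0112 pos [ 0.4941 -0.3879  0.0163] F [ 0.3 -0.3  1.2]
```

Gripped: the opening reads 11–12 mm. Lifting.

Emit:
drive_tool:
  deltas:
    - [[0,0,-1],[0,0,0]]
    - [[0,0,-3],[0,0,0]]
    - [[0,0,-7],[0,0,0]]
    - [[0,0,-12],[0,0,0]]
    - [[0,0,-15],[0,0,0]]

```text
time: 8.2
ee_pos: [0.4955, -0.3891, 0.1713]
tcp_rot: [0.003, 0.11, 0.994, -0.002]
ft_force: [1.5, -0.7, -0.5]
opening: 0.0115
```

```bash
python3 - <<'E'
from h import *
tip([.653,-.0105,.175],0.2)
E
```

```text
t 8.2 shift cm [-7.06 40.28  3.53] norm 41.0 rv [-0.004  0.006 -0.225] j6 -2.08 open 0.0115 pos [ 0.4955 -0.3891  0.1713] F [ 1.5 -0.7 -0.5]
```

Emit:
drive_tool:
  deltas:
    - [[-0.8,4.8,0],[0,0,-0.03]]
    - [[-1.6,9.6,0.5],[0,0,-0.07]]
    - [[-2.4,14.4,1],[0,0,-0.12]]
    - [[-3.3,19.2,1.5],[0,0,-0.17]]
    - [[-4.2,24,2],[0,0,-0.22]]

```text
time: 8.7
ee_pos: [0.5898, -0.1626, 0.1516]
tcp_rot: [0.003, -0.0, 1.0, -0.003]
ft_force: [0.5, -0.0, -1.4]
opening: 0.0117
```

```bash
python3 - <<'E'
from h import *
tip([.653,-.0105,.175],0.2)
E
```

```text
t 8.7 shift cm [-6.32 15.09  1.62] norm 16.4 rv [-0.005  0.007 -0.003] j6 -1.91 open 0.0117 pos [ 0.5898 -0.1626  0.1516] F [ 0.5 -0.  -1.4]
```

Emit:
drive_tool:
  deltas:
    - [[-1.8,4.3,0.4],[-0.005,0.007,-0.003]]
    - [[-3.6,8.6,0.8],[-0.005,0.007,-0.003]]
    - [[-5.4,12.9,1.2],[-0.005,0.007,-0.003]]
    - [[-6.3,15.1,1.6],[-0.005,0.007,-0.003]]
    - [[-6.3,15.1,1.6],[-0.005,0.007,-0.003]]

```text
time: 9.2
ee_pos: [0.6534, -0.0078, 0.1352]
tcp_rot: [-0.0, -0.004, 1.0, 0.0]
ft_force: [0.3, -1.4, -1.7]
opening: 0.0118
```

```bash
python3 - <<'E'
from m import *
s=get_state();p=camera('wrist');p['st']=s;save('w7.png',p['img']);w=cloud(p)
tip([.653,-.0105,.064],0.2)
p=camera('scene');save('s7.png',cv2.resize(p['img'][150:300,200:420],None,fx=3.5,fy=3.5,interpolation=cv2.INTER_CUBIC))
x,y,z=w[...,0],w[...,1],w[...,2]
for xx in(.595,.605,.615):
    k=(abs(x-xx)<.004)&(z>.07)&(z<.082)&(y>-.05)&(y<.06);print(xx,np.percentile(y[k],[2,50,98]))
K=p['K'] 
E
```

```text
t 9.25 shift cm [-0.02 -0.18 11.13] norm 11.1 rv [-0.001 -0.001  0.003] j6 -1.66 open 0.0113 pos [ 0.6528 -0.0099  0.1353] F [ 1.  -0.  -1.5]
0.595 [0.00646218 0.02061474 0.03498078]
0.605 [0.00632415 0.02087042 0.03508094]
0.615 [0.00625004 0.02065078 0.03500523]
```

View pics/w7.png

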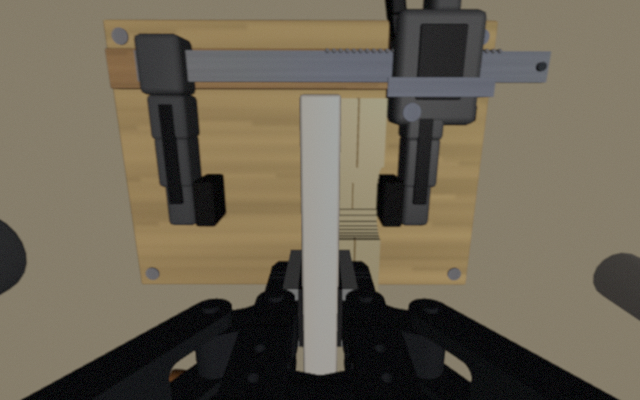

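View pics/s7.png

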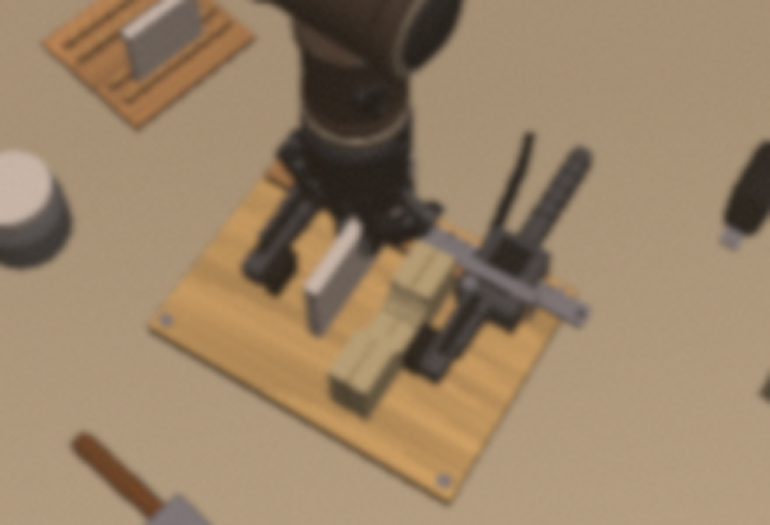

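The sheet hangs square between the saddle and the moving jaw. Lowering it.

Emit:
drive_tool:
  deltas:
    - [[0,-0.3,1],[0,0,0]]
    - [[0,-0.3,3],[0,0,0]]
    - [[0,-0.3,5.5],[0,0,0]]
    - [[0,-0.3,8],[0,0,0]]
    - [[0,-0.3,8.5],[0,0,0]]

```text
time: 9.8
ee_pos: [0.6485, -0.0161, 0.0464]
tcp_rot: [-0.004, -0.001, 1.0, -0.0]
ft_force: [-1.2, 0.2, -1.9]
opening: 0.0114
```

```bash
python3 - <<'E'
from h import *
tip([.653,-.012,.062],0.2)
E
```

```text
t 9.8 shift cm [-0.47  0.28  2.44] norm 2.5 rv [-0.001 -0.009 -0.001] j6 -1.66 open 0.0114 pos [ 0.6485 -0.0161  0.0464] F [-1.2  0.2 -1.9]
```

Emit:
drive_tool:
  deltas:
    - [[-0.4,0.2,0.5],[0,-0.009,0]]
    - [[-0.4,0.2,1],[0,-0.009,0]]
    - [[-0.4,0.2,1.5],[0,-0.009,0]]
    - [[-0.4,0.2,2],[0,-0.009,0]]
    - [[-0.4,0.2,2.2],[0,-0.009,0]]

```text
time: 10.3
ee_pos: [0.6524, -0.0141, 0.0244]
tcp_rot: [0.0, -0.001, 1.0, -0.0]
ft_force: [-0.0, 0.2, -1.4]
opening: 0.0112
```

```bash
python3 - <<'E'
from h import *
tip([.653,-.012,.062],0.2)
E
```

```text
t 10.3 shift cm [-0.06  0.08  0.24] norm 0.3 rv [-0.001  0.001 -0.001] j6 -1.66 open 0.0112 pos [ 0.6524 -0.0141  0.0244] F [-0.   0.2 -1.4]
```

Emit:
drive_tool:
  deltas:
    - [[0,0.05,0.1],[0,0,0]]
    - [[0,0.05,0.2],[0,0,0]]
    - [[0,0.05,0.25],[0,0,0]]
    - [[0,0.05,0.25],[0,0,0]]

```text
time: 10.7
ee_pos: [0.6527, -0.0135, 0.0223]
tcp_rot: [0.001, -0.001, 1.0, -0.0]
ft_force: [-1.1, 0.1, 0.1]
opening: 0.0115
```

```bash
python3 - <<'E'
from h import *
tip([.653,-.012,.062],0.2)
E
```

```text
t 10.7 shift cm [-0.03  0.02  0.03] norm 0.0 rv [-0.001  0.001 -0.001] j6 -1.66 open 0.0115 pos [ 0.6527 -0.0135  0.0223] F [-1.1  0.1  0.1]
```

Emit:
drive_tool:
  deltas:
    - [[0,0,0.1],[0,0,0]]
    - [[0,0,0.15],[0,0,0]]

```text
time: 10.9
ee_pos: [0.6527, -0.0135, 0.0223]
tcp_rot: [0.0, -0.002, 1.0, -0.0]
ft_force: [-4.6, 0.2, 9.0]
opening: 0.0116
```

Emit:
drive_tool:
  deltas:
    - [[0,0,0],[0,0,0]]
    - [[0,0,0],[0,0,0]]
    - [[0,0,0],[0,0,0]]
  gripper: 0.3

```text
time: 11.2
ee_pos: [0.6529, -0.0135, 0.0222]
tcp_rot: [0.001, -0.002, 1.0, -0.0]
ft_force: [-0.4, 0.9, -0.5]
opening: 0.0252
```

```bash
python3 - <<'E'
from h import *
p=camera('wrist');save('w8.png',p['img'])
tip([.653,-.012,.062],0.2)
E
```

```text
t 11.25 shift cm [-0.03  0.02  0.01] norm 0.0 rv [-0.001  0.001 -0.   ] j6 -1.66 open 0.0255 pos [ 0.6527 -0.0135  0.0221] F [ 1.2 -0.2 -0.1]
```

View pics/w8.png

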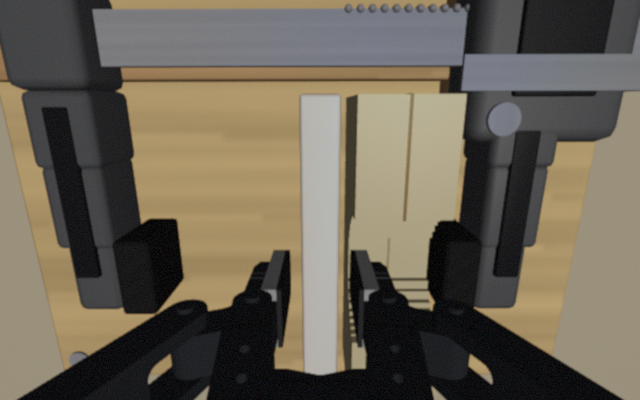

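The sheet stands upright at (320,230), parallel to the saddle, and the fingers are clear of it. I'll lift off, then go for the other saddle.

Emit:
drive_tool:
  deltas:
    - [[0,0,-1.5],[0,0,0]]
    - [[0,0,-4],[0,0,0]]
    - [[0,0,-8],[0,0,0]]
    - [[0,0,-13],[0,0,0]]
    - [[0,0,-18],[0,0,0]]

```text
time: 11.75
ee_pos: [0.6521, -0.0134, 0.2043]
tcp_rot: [0.0, -0.001, 1.0, -0.0]
ft_force: [1.0, -0.9, 0.5]
opening: 0.0256
```

```bash
python3 - <<'E'
from m import *
s=get_state();p=camera('wrist');p['st']=s;save('w9.png',p['img']);w=cloud(p)
x,y,z=w[...,0],w[...,1],w[...,2]
m=(z>.091)&(z<.097)&(y<.03)&(y>-.06)&(x>.55)&(x<.75)
m=cv2.morphologyEx(m.astype(np.uint8),cv2.MORPH_OPEN,np.ones((3,3),np.uint8))>0
rect(w[m],'sep')
m=(z>.072)&(z<.08)&(y<.05)&(y>-.03)&(x>.55)&(x<.75)
rect(w[m],'sin')
for xx in(.625,.635,.645):
    k=(abs(x-xx)<.004)&(z>.03)&(z<.069)&(y<-.03)&(y>-.15);print(xx,np.percentile(y[k],[2,98,99.5]))
tip([.5306,.4225,.18],-5.3)
E
```

```text
sep 2394 [652.2 -13. ] [139.9  12. ] 0.1 z [0.093  0.0942 0.0954]
sin 4026 [651.7  17.9] [139.4  35.9] 0.3 z [0.075  0.0762 0.0774]
0.625 [-0.12198759 -0.09917537 -0.09902226]
0.635 [-0.12172558 -0.08605698 -0.08502668]
0.645 [-0.11975074 -0.08304893 -0.08297505]
t 11.8 shift cm [12.81 43.56  7.28] norm 46.0 rv [-0.001  0.018  0.096] j6 -1.66 open 0.0257 pos [ 0.6587 -0.0138  0.2161] F [2.5 0.7 6.5]
```

View pics/w9.png

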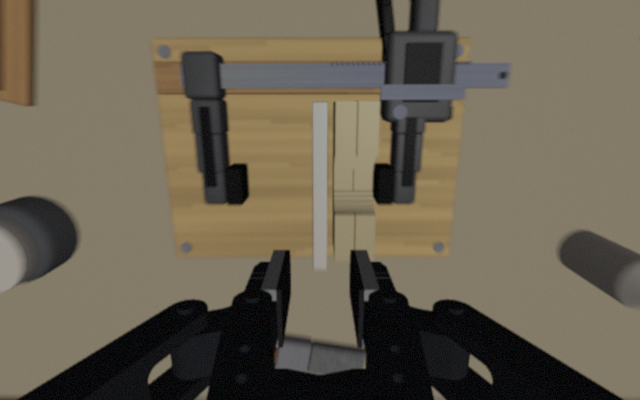

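Emit:
drive_tool:
  deltas:
    - [[1.3,4.6,0],[0,0.01,0.01]]
    - [[2.6,9.2,0],[0,0.018,0.02]]
    - [[3.9,13.8,0.5],[0,0.018,0.04]]
    - [[5.2,18.4,1],[0,0.018,0.06]]
    - [[6.5,23,1.5],[0,0.018,0.09]]
  gripper: 0.75

```text
time: 12.3
ee_pos: [0.5929, 0.2176, 0.2005]
tcp_rot: [0.001, 0.044, 0.999, -0.0]
ft_force: [0.1, 0.8, -0.3]
opening: 0.0637
```

```bash
python3 - <<'E'
from h import *
tip([.5306,.4225,.18],-5.3)
E
```

```text
t 12.3 shift cm [ 8.02 19.73  6.01] norm 22.1 rv [-0.001  0.002  0.004] j6 -1.2 open 0.0637 pos [0.5929 0.2176 0.2005] F [ 0.1  0.8 -0.3]
```

Emit:
drive_tool:
  deltas:
    - [[1.7,4.3,1],[0,0,0]]
    - [[3.5,8.6,2],[0,0,0]]
    - [[5.2,12.9,3.5],[0,0,0]]
    - [[7,17.2,5],[0,0,0]]
    - [[8,19.7,6],[0,0,0]]

```text
time: 12.8
ee_pos: [0.5287, 0.4242, 0.1398]
tcp_rot: [0.001, 0.043, 0.999, 0.0]
ft_force: [0.2, -0.1, 0.3]
opening: 0.064
```

```bash
python3 - <<'E'
from m import *
s=get_state();p=camera('wrist');p['st']=s;save('w10.png',p['img']);w=cloud(p)
x,y,z=w[...,0],w[...,1],w[...,2]
m=(z>.0545)&(z<.0615)&(y<.48)&(y>.37)&(x>.38)&(x<.6)
m=cv2.morphologyEx(m.astype(np.uint8),cv2.MORPH_OPEN,np.ones((3,3),np.uint8))>0
c,_,a=rect(w[m],'sout')
tip([.5306,.4225,.028],-5.3)
E
```

```text
sout 6429 [483.2 427.2] [ 36.  140.1] 84.7 z [0.0571 0.0582 0.0594]
t 12.85 shift cm [-0.45 -0.56 15.  ] norm 15.0 rv [ 0.002 -0.001  0.008] j6 -0.87 open 0.0642 pos [0.5266 0.4269 0.138 ] F [-0.1  1.  -0.5]
```

View pics/w10.png

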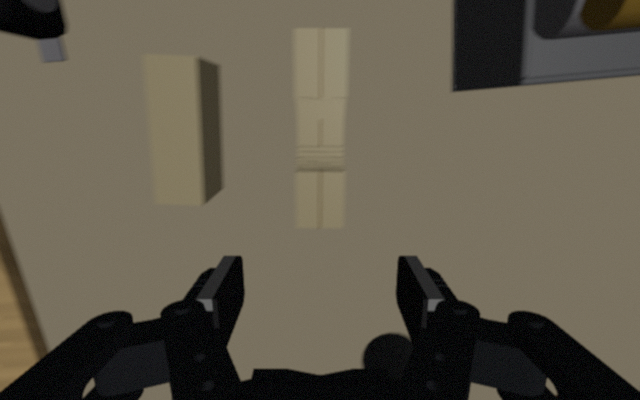

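The saddle is at (322,130), square to the gripper. Descending onto its outer shoulder.

Emit:
drive_tool:
  deltas:
    - [[-0.4,-0.5,4],[0,0,0.008]]
    - [[-0.4,-0.5,8],[0,0,0.008]]
    - [[-0.4,-0.5,11],[0,0,0.008]]
    - [[-0.4,-0.5,13],[0,0,0.008]]
    - [[-0.4,-0.5,13],[0,0,0.008]]

```text
time: 13.35
ee_pos: [0.5273, 0.4196, 0.0044]
tcp_rot: [-0.003, 0.046, 0.999, -0.001]
ft_force: [-0.3, -0.1, 0.4]
opening: 0.064
```

```bash
python3 - <<'E'
from h import *
tip([.531,.4228,.026],-5.3)
E
```

```text
t 13.35 shift cm [-0.35  0.23  1.84] norm 1.9 rv [-0.003 -0.007  0.   ] j6 -0.87 open 0.064 pos [0.5273 0.4196 0.0044] F [-0.3 -0.1  0.4]
```

Emit:
drive_tool:
  deltas:
    - [[-0.3,0.2,1],[-0.003,-0.007,0]]
    - [[-0.3,0.2,1.7],[-0.003,-0.007,0]]
    - [[-0.3,0.2,1.8],[-0.003,-0.007,0]]
    - [[-0.3,0.2,1.8],[-0.003,-0.007,0]]

```text
time: 13.75
ee_pos: [0.5307, 0.4215, -0.013]
tcp_rot: [0.0, 0.046, 0.999, 0.0]
ft_force: [0.9, -0.3, -0.2]
opening: 0.0637
```

```bash
python3 - <<'E'
from h import *
tip([.531,.4228,.026],-5.3)
E
```

```text
t 13.75 shift cm [-0.02 -0.    0.1 ] norm 0.1 rv [0.    0.001 0.   ] j6 -0.87 open 0.0637 pos [ 0.5307  0.4215 -0.013 ] F [ 0.9 -0.3 -0.2]
```

Emit:
drive_tool:
  deltas:
    - [[0,0,0.1],[0,0,0]]
    - [[0,0,0.1],[0,0,0]]
    - [[0,0,0.1],[0,0,0]]
    - [[0,0,0.1],[0,0,0]]
  gripper: 0
  grip_force: 30

```text
time: 14.15
ee_pos: [0.5314, 0.422, -0.0132]
tcp_rot: [0.001, 0.046, 0.999, 0.001]
ft_force: [0.7, 0.8, 3.2]
opening: 0.0355
```

Emit:
drive_tool:
  deltas:
    - [[0,0,-0.8],[0,0,0]]
    - [[0,0,-2],[0,0,0]]
    - [[0,0,-5],[0,0,0]]
    - [[0,0,-9],[0,0,0]]
    - [[0,0,-13],[0,0,0]]

```text
time: 14.65
ee_pos: [0.5306, 0.4214, 0.1182]
tcp_rot: [0.001, 0.046, 0.999, 0.0]
ft_force: [0.5, 0.1, -1.1]
opening: 0.0356
```

```bash
python3 - <<'E'
from m import *
s=get_state();p=camera('wrist');save('w11.png',p['img'])
d=p['depth'];K=p['K'];T=p['tool_from_camera']
v,u=np.mgrid[0:400,0:640]
c=np.stack([(u-K[0,2])/K[0,0]*d,(v-K[1,2])/K[1,1]*d,d],-1);t=c@T[:3,:3].T+T[:3,3]
m=(t[...,2]<-.06+.005)&(t[...,2]>-.085)&(abs(t[...,1])<.03)&(t[...,0]>.0)&(v<300)
tt=t[m];print(len(tt),np.percentile(tt,[1,50,99],axis=0))
m=cv2.morphologyEx(m.astype(np.uint8),cv2.MORPH_OPEN,np.ones((3,3),np.uint8))>0
if m.sum()>20: rect(t[m],'held')
tip([.703,-.055,.18],.2)
E
```

```text
23520 [[ 0.00537669 -0.02626587 -0.08089472]
 [ 0.071899    0.00084873 -0.07128874]
 [ 0.09405777  0.02571701 -0.05543996]]
held 23206 [49.5 -0.2] [60.  90.6] 89.7 z [-0.0729 -0.0713 -0.0577]
t 14.7 shift cm [-21.13 -46.36  -1.43] norm 51.0 rv [ 0.009  0.013 -0.096] j6 -0.87 open 0.0363 pos [0.5354 0.4249 0.1276] F [1.9 2.1 4.3]
```

View pics/w11.png

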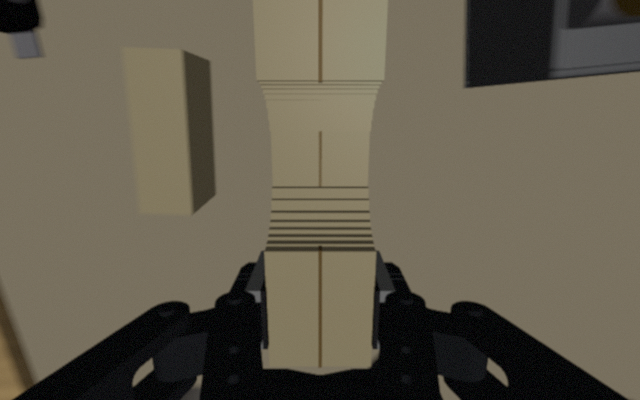

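The saddle is held firmly and level, with its top plane constant across the length. Carrying it over.

Emit:
drive_tool:
  deltas:
    - [[-1,-4.3,-2],[0,0,-0.02]]
    - [[-3,-8.6,-4],[0,0,-0.04]]
    - [[-5,-13,-5],[0,0,-0.06]]
    - [[-7,-17.4,-5],[0,0,-0.08]]
    - [[-9,-21.8,-5],[0,0,-0.096]]

```text
time: 15.2
ee_pos: [0.6053, 0.1976, 0.1786]
tcp_rot: [0.008, -0.003, 1.0, 0.005]
ft_force: [1.2, 0.5, -1.3]
opening: 0.0357
```

```bash
python3 - <<'E'
from h import *
tip([.701,-.056,.18],.2)
E
```

```text
t 15.2 shift cm [ -9.38 -25.57   3.78] norm 27.5 rv [0.009 0.016 0.002] j6 -1.33 open 0.0357 pos [0.6053 0.1976 0.1786] F [ 1.2  0.5 -1.3]
```

Emit:
drive_tool:
  deltas:
    - [[-1.6,-4.5,0.5],[0.009,0.016,0.002]]
    - [[-3.2,-9,1],[0.009,0.016,0.002]]
    - [[-4.8,-13.5,2],[0.009,0.016,0.002]]
    - [[-6.5,-18,3],[0.009,0.016,0.002]]
    - [[-8,-22.5,3.8],[0.009,0.016,0.002]]

```text
time: 15.7
ee_pos: [0.6875, -0.0285, 0.1401]
tcp_rot: [0.0, -0.002, 1.0, 0.0]
ft_force: [0.1, -0.0, -0.1]
opening: 0.0353
```

```bash
python3 - <<'E'
from h import *
tip([.701,-.056,.16],.2)
E
```

```text
t 15.7 shift cm [-1.34 -2.89  2.01] norm 3.8 rv [ 0.     0.001 -0.   ] j6 -1.68 open 0.0353 pos [ 0.6875 -0.0285  0.1401] F [ 0.1 -0.  -0.1]
```

Emit:
drive_tool:
  deltas:
    - [[-0.7,-1.5,1],[0,0,0]]
    - [[-1.3,-2.9,2],[0,0,0]]
    - [[-1.3,-2.9,2],[0,0,0]]
    - [[-1.3,-2.9,2],[0,0,0]]

```text
time: 16.1
ee_pos: [0.6999, -0.0561, 0.1196]
tcp_rot: [-0.0, -0.002, 1.0, 0.001]
ft_force: [0.2, 0.6, -1.4]
opening: 0.0356
```

```bash
python3 - <<'E'
from m import *
s=get_state();p=camera('wrist');p['st']=s;save('w12.png',p['img']);w=cloud(p)
p=camera('scene');save('s12.png',cv2.resize(p['img'][150:300,200:420],None,fx=3.5,fy=3.5,interpolation=cv2.INTER_CUBIC))
tip([.701,-.056,.0447],.2)
E
```

```text
t 16.2 shift cm [-0.04 -0.19 11.59] norm 11.6 rv [0.001 0.001 0.001] j6 -1.72 open 0.0358 pos [ 0.7005 -0.0555  0.1206] F [ 0.9 -0.1 -0.4]
```

View pics/w12.png

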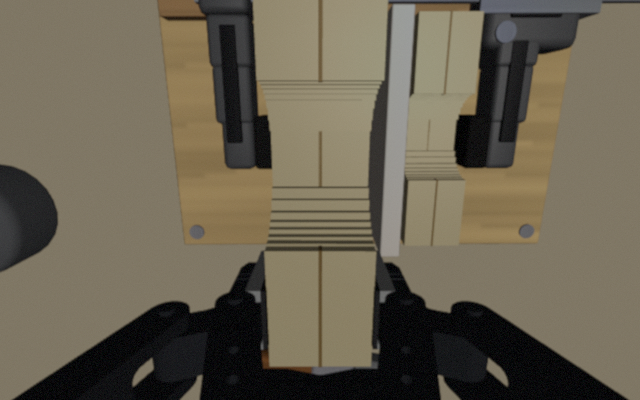

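View pics/s12.png

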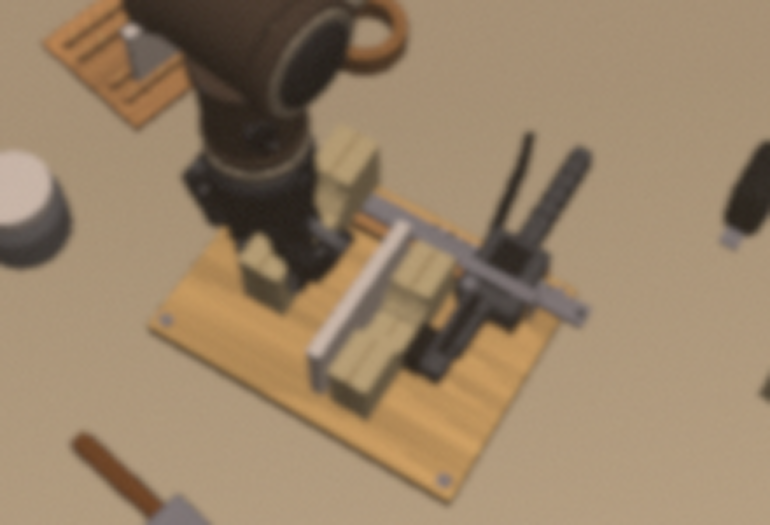

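Emit:
drive_tool:
  deltas:
    - [[0,-0.1,2],[0,0,0]]
    - [[0,-0.1,4],[0,0,0]]
    - [[0,-0.1,6],[0,0,0]]
    - [[0,-0.1,7],[0,0,0]]
    - [[0,-0.1,7],[0,0,0]]

```text
time: 16.7
ee_pos: [0.699, -0.0549, 0.0491]
tcp_rot: [-0.001, -0.003, 1.0, 0.001]
ft_force: [0.3, 0.0, -1.4]
opening: 0.0353
```

```bash
python3 - <<'E'
from h import *
tip([.701,-.056,.0447],.2)
E
```

```text
t 16.7 shift cm [-0.21 -0.25  4.44] norm 4.5 rv [ 0.002 -0.003  0.003] j6 -1.72 open 0.0353 pos [ 0.699  -0.0549  0.0491] F [ 0.3  0.  -1.4]
```

Emit:
drive_tool:
  deltas:
    - [[-0.2,-0.2,1],[0.002,-0.003,0.003]]
    - [[-0.2,-0.2,2],[0.002,-0.003,0.003]]
    - [[-0.2,-0.2,3],[0.002,-0.003,0.003]]
    - [[-0.2,-0.2,4],[0.002,-0.003,0.003]]
    - [[-0.2,-0.2,4.2],[0.002,-0.003,0.003]]

```text
time: 17.2
ee_pos: [0.7075, -0.0583, 0.0165]
tcp_rot: [0.006, -0.002, 1.0, -0.001]
ft_force: [-8.5, -2.3, 32.9]
opening: 0.0355
```

```bash
python3 - <<'E'
from h import *
tip([.701,-.056,.0447],.2)
E
```

```text
t 17.2 shift cm [0.66 0.11 1.17] norm 1.4 rv [-0.002  0.012 -0.   ] j6 -1.72 open 0.0355 pos [ 0.7075 -0.0583  0.0165] F [-8.5 -2.3 32.9]
```

It made contact about 12 mm early (33 N). I'll back up and look.

Emit:
drive_tool:
  deltas:
    - [[0.5,0.1,-1],[0,0.01,0]]
    - [[0.5,0.1,-2.5],[0,0.01,0]]
    - [[0.5,0.1,-2.5],[0,0.01,0]]

```text
time: 17.5
ee_pos: [0.7043, -0.0577, 0.044]
tcp_rot: [0.003, -0.002, 1.0, -0.001]
ft_force: [-0.2, 0.4, -0.3]
opening: 0.0355
```

```bash
python3 - <<'E'
from m import *
s=get_state();p=camera('wrist');p['st']=s;save('w13.png',p['img'])
d=p['depth'];K=p['K'];T=p['tool_from_camera']
w=cloud(p);m=(w[...,2]>.0905)&(w[...,2]<.098)&(abs(w[...,1])<.04)&(w[...,0]<.8)&(w[...,0]>.5)
rect(w[m],'sep?')
v,u=np.mgrid[0:400,0:640]
t=(np.stack([(u-K[0,2])/K[0,0]*d,(v-K[1,2])/K[1,1]*d,d],-1))@T[:3,:3].T+T[:3,3]
for vv in (10,40,70,260,300,340): print(vv,np.round(t[vv,[290,320,350]]*1000,1).tolist())
p=camera('scene');save('s13.png',cv2.resize(p['img'][170:300,240:400],None,fx=4.5,fy=4.5,interpolation=cv2.INTER_CUBIC))
tip([.701,-.056,.0447],.2)
E
```

```text
sep? 11251 [660.2 -22.5] [113.2  34.9] 0.1 z [0.0923 0.0942 0.0954]
10 [[91.8, -7.0, -72.0], [91.8, 1.0, -71.9], [92.0, 9.1, -71.1]]
40 [[84.5, -7.2, -71.6], [84.4, 1.0, -72.2], [84.4, 9.2, -72.2]]
70 [[76.8, -7.4, -71.5], [76.7, 1.0, -72.3], [76.7, 9.3, -72.3]]
260 [[18.8, -8.8, -71.1], [19.5, 1.0, -72.6], [19.0, 10.7, -71.6]]
300 [[4.1, -9.1, -71.0], [4.6, 1.0, -71.8], [4.7, 11.0, -72.0]]
340 [[-11.1, -9.4, -71.6], [-10.8, 1.0, -72.1], [-11.1, 11.4, -71.7]]
t 17.6 shift cm [ 0.09 -0.    3.63] norm 3.6 rv [-0.002  0.002 -0.   ] j6 -1.72 open 0.0358 pos [ 0.7019 -0.0572  0.041 ] F [-0.7 -0.3 -1.3]
```

View pics/w13.png

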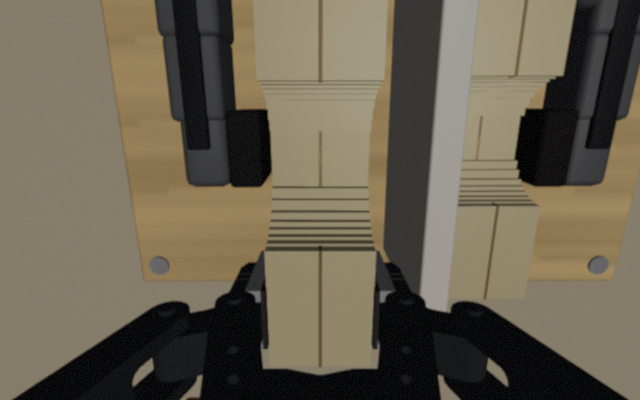

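View pics/s13.png

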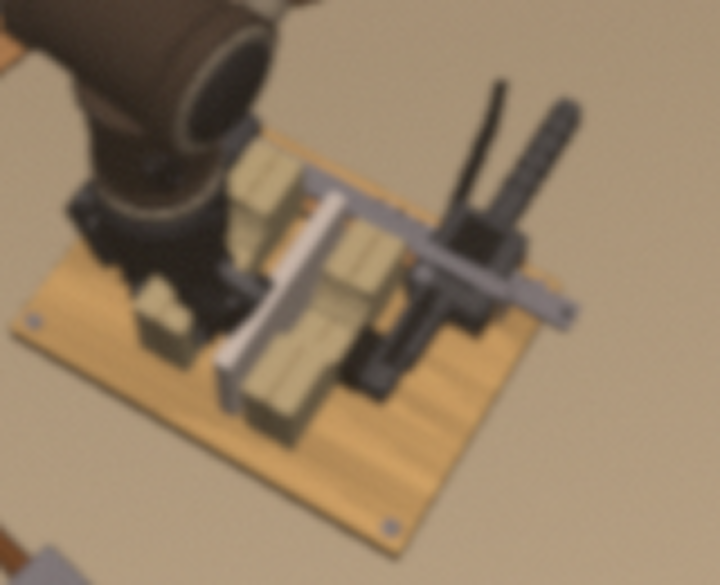

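```bash
python3 - <<'E'
from m import *
s=get_state();p=camera('wrist')
d=p['depth'];K=p['K'];T=p['tool_from_camera']
v,u=np.mgrid[0:400,0:640]
t=(np.stack([(u-K[0,2])/K[0,0]*d,(v-K[1,2])/K[1,1]*d,d],-1))@T[:3,:3].T+T[:3,3]
m=(d>0)&(d<.16)&(v>230)&(abs(t[...,0])<.03)
for z0 in range(-130,-30,6):
    k=m&(t[...,2]*1000>=z0)&(t[...,2]*1000<z0+6)
    if k.sum()>20: print(z0,k.sum(),'y',np.round(np.percentile(t[...,1][k]*1000,[0.5,99.5]),1),'x',np.round(np.percentile(t[...,0][k]*1000,[0.5,99.5]),1))
w=None
E
```

```text
-130 618 y [-21.3  23.1] x [14.9 17.5]
-124 4364 y [-60.1  62. ] x [ 9.2 16.7]
-118 7898 y [-59.4  61.1] x [ 4.4 16.4]
-112 6393 y [-56.9  58.7] x [ 0.3 16.4]
-106 3363 y [-54.8  57.1] x [-8.4 16.2]
-100 4093 y [-52.5  54.4] x [-12.6  11.4]
-94 7477 y [-50.3  52. ] x [-13.   12.4]
-88 2202 y [-48.3  50.2] x [-9.5 12.7]
-82 908 y [-39.2  40.5] x [-7.7 12.6]
-76 13582 y [-20.9  22.7] x [-21.6  22.5]
-70 1447 y [-30.2  31.6] x [-11.4  24.4]
-64 1327 y [-30.1  31.9] x [ 5.  25.1]
-58 2603 y [-29.9  49. ] x [-9.8 22.5]
-52 504 y [-30.3  48.4] x [-3.7 21.2]
-46 281 y [-29.   37.7] x [-4.5 19.1]
-40 5542 y [37.3 93.5] x [-16.1  16.1]
-34 227 y [37.1 92.2] x [-8.2 14.9]
```

The finger knuckles, which bulge to ±40–50 mm at 45 mm above the tips, caught on the top of the sheet. I'll set the saddle on the free bench at about (0.55, 0.21) and re-grip it about 16 mm higher.

Emit:
drive_tool:
  deltas:
    - [[0,0,-3],[0,0,0]]
    - [[0,0,-7.5],[0,0,0]]
    - [[0,2,-12],[0,0,0]]
    - [[1,6.5,-14],[0,0,0]]
    - [[3,11,-14],[0,0,0]]

```text
time: 18.15
ee_pos: [0.6745, 0.0534, 0.184]
tcp_rot: [0.004, -0.0, 1.0, -0.001]
ft_force: [1.0, 1.2, 0.3]
opening: 0.0352
```

```bash
python3 - <<'E'
from h import *
tip([.60,.205,.10],.2)
E
```

```text
t 18.15 shift cm [ 7.54 15.05 12.32] norm 20.9 rv [-0.001  0.009 -0.003] j6 -1.56 open 0.0352 pos [0.6745 0.0534 0.184 ] F [1.  1.2 0.3]
```

Emit:
drive_tool:
  deltas:
    - [[2,4.5,0],[0,0.009,0]]
    - [[4,9,0.5],[0,0.009,0]]
    - [[6,13,3],[0,0.009,0]]
    - [[7.5,15,7],[0,0.009,0]]
    - [[7.5,15,11],[0,0.009,0]]

```text
time: 18.65
ee_pos: [0.5971, 0.2067, 0.0711]
tcp_rot: [-0.001, -0.003, 1.0, -0.0]
ft_force: [1.2, -1.1, -1.2]
opening: 0.0354
```

```bash
python3 - <<'E'
from h import *
go([.60,.204,-.012],0)
E
```

```text
t 18.65 shift cm [-0.3  -0.27  8.31] norm 8.3 rv [-0.    -0.002  0.005] j6 -1.31 open 0.0354 pos [0.5971 0.2067 0.0711] F [ 1.2 -1.1 -1.2]
```

Emit:
drive_tool:
  deltas:
    - [[0,0,4],[0,0,0]]
    - [[0,0,6.5],[0,0,0]]
    - [[0,0,8],[0,0,0]]
    - [[0,0,8.2],[0,0,0]]
    - [[0,0,8.2],[0,0,0]]

```text
time: 19.15
ee_pos: [0.5968, 0.2065, -0.0116]
tcp_rot: [-0.002, -0.003, 1.0, -0.0]
ft_force: [0.0, -0.4, -0.2]
opening: 0.0358
```

```bash
python3 - <<'E'
from h import *
go([.60,.204,-.0133],0)
E
```

```text
t 19.15 shift cm [-0.32 -0.25  0.17] norm 0.4 rv [-0.001 -0.003  0.005] j6 -1.31 open 0.0358 pos [ 0.5968  0.2065 -0.0116] F [ 0.  -0.4 -0.2]
```

Emit:
drive_tool:
  deltas:
    - [[0,0,0.1],[0,0,0]]
    - [[0,0,0.2],[0,0,0]]
    - [[0,0,0.25],[0,0,0]]

```text
time: 19.45
ee_pos: [0.5974, 0.2066, -0.0135]
tcp_rot: [-0.001, -0.003, 1.0, -0.0]
ft_force: [0.3, -0.5, 0.4]
opening: 0.0357
```

Emit:
drive_tool:
  deltas:
    - [[0,0,0],[0,0,0]]
    - [[0,0,0],[0,0,0]]
    - [[0,0,-0.8],[0,0,0]]
    - [[0,0,-1.6],[0,0,0]]
    - [[0,0,-1.6],[0,0,0]]
  gripper: 0.58

```text
time: 19.95
ee_pos: [0.5993, 0.2071, 0.0046]
tcp_rot: [0.001, -0.003, 1.0, 0.0]
ft_force: [-0.1, 0.7, 0.7]
opening: 0.0494
```

```bash
python3 - <<'E'
from m import *
s=get_state();p=camera('wrist');save('w14.png',p['img'])
d=p['depth'];K=p['K'];T=p['tool_from_camera']
v,u=np.mgrid[0:400,0:640]
t=(np.stack([(u-K[0,2])/K[0,0]*d,(v-K[1,2])/K[1,1]*d,d],-1))@T[:3,:3].T+T[:3,3]
print(np.round(t[[10,40,240,300,340],320]*1000,1).tolist(), s['ee_pos'],s['opening'],s['ft_force'])
E
```

```text
[[95.9, 1.0, -53.8], [87.3, 1.0, -53.8], [18.5, 1.0, -52.6], [-6.1, 1.0, -53.8], [-68.1, 1.0, 5.7]] [0.59926772 0.2070632  0.0046292 ] 0.04935806426941136 [-0.08261872  0.67134241  0.65961978]
```

View pics/w14.png

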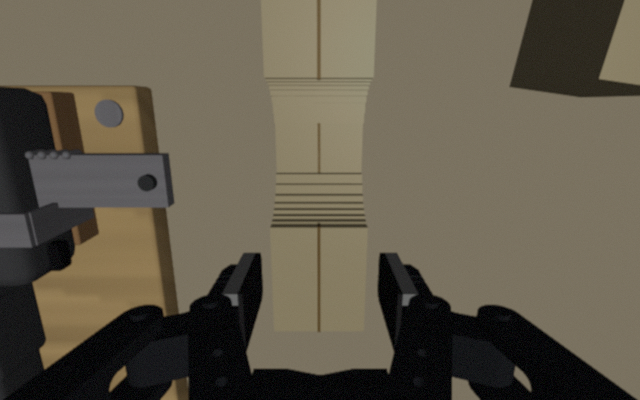

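The saddle stands straight and the tips overlap its top by about 15 mm. Re-gripping.

Emit:
drive_tool:
  deltas:
    - [[0,0,0],[0,0,0]]
    - [[0,0,0],[0,0,0]]
    - [[0,0,0],[0,0,0]]
    - [[0,0,0],[0,0,0]]
  gripper: 0
  grip_force: 40

```text
time: 20.4
ee_pos: [0.5991, 0.207, 0.0044]
tcp_rot: [0.001, -0.003, 1.0, 0.0]
ft_force: [-0.8, -0.4, 4.5]
opening: 0.0353
```

Emit:
drive_tool:
  deltas:
    - [[0,0,-0.8],[0,0,0]]
    - [[0,0,-2],[0,0,0]]
    - [[0,0,-5],[0,0,0]]
    - [[0,0,-9],[0,0,0]]
    - [[0,0,-13],[0,0,0]]

```text
time: 20.9
ee_pos: [0.5981, 0.2068, 0.1355]
tcp_rot: [0.0, -0.003, 1.0, 0.0]
ft_force: [0.5, 0.2, -1.0]
opening: 0.035
```

```bash
python3 - <<'E'
from m import *
s=get_state();p=camera('wrist');save('w15.png',p['img'])
d=p['depth'];K=p['K'];T=p['tool_from_camera']
v,u=np.mgrid[0:400,0:640]
t=(np.stack([(u-K[0,2])/K[0,0]*d,(v-K[1,2])/K[1,1]*d,d],-1))@T[:3,:3].T+T[:3,3]
print(np.round(t[[5,40,70,240,300,320],320]*1000,1).tolist(), s['ee_pos'],s['opening'],s['ft_force'])
r=t[:,320]; k=(abs(r[:,2]+.054)<.006)&(r[:,0]>-.04)&(r[:,0]<.12); print('x range',r[k,0].min(),r[k,0].max())
k=(abs(t[...,2]+.054)<.006)&(t[...,0]>-.03)&(t[...,0]<.1)&(abs(t[...,1])<.025); print(np.percentile(t[...,1][k],[.5,99.5]))
tip([.701,-.057,.20],.2)
E
```

```text
[[97.2, 1.0, -54.1], [87.4, 1.0, -53.2], [78.2, 1.0, -55.0], [19.1, 1.0, -54.0], [-6.0, 1.0, -54.0], [67.6, 1.0, -178.5]] [0.59814095 0.20675341 0.13550617] 0.035017825406482996 [ 0.54369724  0.2326428  -1.03714361]
x range -0.020600174814029787 0.09844754657442088
[-0.02048879  0.02205269]
t 20.95 shift cm [ -9.6  -26.71  -1.52] norm 28.4 rv [0.004 0.013 0.002] j6 -1.31 open 0.035 pos [0.6038 0.2084 0.1445] F [2.4 0.6 4.1]
```

Emit:
drive_tool:
  deltas:
    - [[-1.6,-4.5,-1],[0,0.01,0]]
    - [[-3.2,-9,-1.5],[0,0.013,0]]
    - [[-4.8,-13.5,-1.5],[0,0.013,0]]
    - [[-6.5,-18,-1.5],[0,0.013,0]]
    - [[-8.1,-22.5,-1.5],[0,0.013,0]]

```text
time: 21.45
ee_pos: [0.6863, -0.0179, 0.1606]
tcp_rot: [0.001, -0.003, 1.0, 0.002]
ft_force: [1.1, 0.1, -0.6]
opening: 0.0349
```

```bash
python3 - <<'E'
from h import *
tip([.702,-.056,.16],.2)
E
```

```text
t 21.45 shift cm [-1.54 -3.96  4.05] norm 5.9 rv [0.004 0.002 0.002] j6 -1.67 open 0.0349 pos [ 0.6863 -0.0179  0.1606] F [ 1.1  0.1 -0.6]
```

Emit:
drive_tool:
  deltas:
    - [[-1,-2,0.5],[0.004,0,0.002]]
    - [[-1.5,-3.9,1.5],[0.004,0,0.002]]
    - [[-1.5,-3.9,3],[0.004,0,0.002]]
    - [[-1.5,-3.9,4],[0.004,0,0.002]]
    - [[-1.5,-3.9,4],[0.004,0,0.002]]

```text
time: 21.95
ee_pos: [0.6983, -0.0543, 0.1165]
tcp_rot: [-0.003, -0.003, 1.0, 0.001]
ft_force: [-0.1, -0.2, -1.6]
opening: 0.035
```

```bash
python3 - <<'E'
from h import *
tip([.702,-.056,.062],.2)
E
```

```text
t 21.95 shift cm [-0.42 -0.32  9.45] norm 9.5 rv [ 0.002 -0.006  0.002] j6 -1.72 open 0.035 pos [ 0.6983 -0.0543  0.1165] F [-0.1 -0.2 -1.6]
```

Emit:
drive_tool:
  deltas:
    - [[-0.3,-0.3,1],[0.002,-0.005,0.002]]
    - [[-0.3,-0.3,3],[0.002,-0.005,0.002]]
    - [[-0.3,-0.3,5],[0.002,-0.005,0.002]]
    - [[-0.3,-0.3,6.5],[0.002,-0.005,0.002]]
    - [[-0.3,-0.3,6.5],[0.002,-0.005,0.002]]

```text
time: 22.45
ee_pos: [0.6982, -0.0559, 0.048]
tcp_rot: [-0.003, -0.002, 1.0, 0.0]
ft_force: [-1.3, 0.3, -1.5]
opening: 0.035
```

```bash
python3 - <<'E'
from h import *
tip([.702,-.056,.062],.2)
p=camera('wrist');save('w16.png',p['img'])
E
```

```text
t 22.45 shift cm [-0.39 -0.14  2.6 ] norm 2.6 rv [ 0.001 -0.007  0.001] j6 -1.72 open 0.035 pos [ 0.6982 -0.0559  0.048 ] F [-1.3  0.3 -1.5]
```

View pics/w16.png

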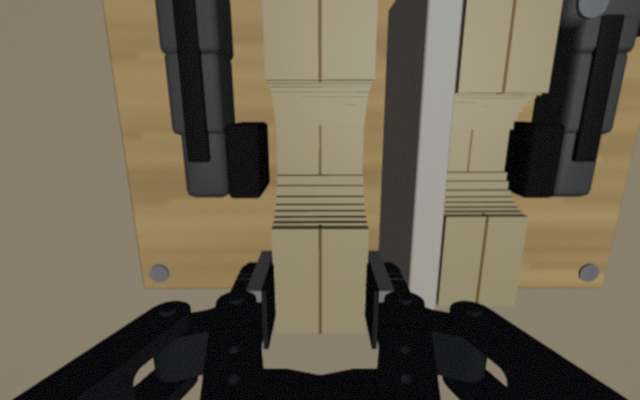

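Emit:
drive_tool:
  deltas:
    - [[-0.3,-0.1,0.6],[0,-0.006,0]]
    - [[-0.3,-0.1,1.2],[0,-0.006,0]]
    - [[-0.3,-0.1,1.8],[0,-0.006,0]]
    - [[-0.3,-0.1,2.2],[0,-0.006,0]]
    - [[-0.3,-0.1,2.3],[0,-0.006,0]]

```text
time: 23.0
ee_pos: [0.702, -0.0573, 0.026]
tcp_rot: [0.0, -0.002, 1.0, 0.0]
ft_force: [0.0, -0.6, -1.5]
opening: 0.0347
```

Emit:
drive_tool:
  deltas:
    - [[0,0,0.1],[0,0,0]]
    - [[0,0,0.2],[0,0,0]]
    - [[0,0,0.2],[0,0,0]]

```text
time: 23.3
ee_pos: [0.702, -0.0573, 0.024]
tcp_rot: [0.0, -0.002, 1.0, 0.0]
ft_force: [-0.2, 0.2, -1.1]
opening: 0.0353
```

```bash
python3 - <<'E'
from h import *
tip([.702,-.056,.062],.2)
E
```

```text
t 23.3 shift cm [-0.  -0.   0.2] norm 0.2 rv [0.    0.001 0.   ] j6 -1.72 open 0.0353 pos [ 0.702  -0.0573  0.024 ] F [-0.2  0.2 -1.1]
```

Emit:
drive_tool:
  deltas:
    - [[0,0,0.1],[0,0,0]]
    - [[0,0,0.15],[0,0,0]]
    - [[0,0,0.2],[0,0,0]]

```text
time: 23.6
ee_pos: [0.7022, -0.0573, 0.0224]
tcp_rot: [0.001, -0.002, 1.0, 0.0]
ft_force: [-0.8, 1.2, 0.7]
opening: 0.0353
```

Emit:
drive_tool:
  deltas:
    - [[0,0,0.05],[0,0,0]]
    - [[0,0,0.1],[0,0,0]]

```text
time: 23.8
ee_pos: [0.7022, -0.0573, 0.0224]
tcp_rot: [0.0, -0.002, 1.0, 0.0]
ft_force: [-2.0, 0.1, 5.8]
opening: 0.0354
```

Emit:
drive_tool:
  deltas:
    - [[0,0,0],[0,0,0]]
    - [[0,0,0],[0,0,0]]
    - [[0,0,-0.3],[0,0,0]]
    - [[0,0,-1],[0,0,0]]
    - [[0,0,-2.5],[0,0,0]]
  gripper: 0.48

```text
time: 24.3
ee_pos: [0.7008, -0.0571, 0.0465]
tcp_rot: [-0.001, -0.002, 1.0, 0.0]
ft_force: [0.3, 0.2, 0.3]
opening: 0.0411
```

Emit:
drive_tool:
  deltas:
    - [[0,0,-3],[0,0,0]]
    - [[0,0,-7],[0,0,0]]
    - [[0,0,-11],[0,0,0]]
    - [[0,0,-15],[0,0,0]]

```text
time: 24.7
ee_pos: [0.7014, -0.0573, 0.1997]
tcp_rot: [-0.0, -0.002, 1.0, 0.0]
ft_force: [0.1, 0.7, 0.4]
opening: 0.0409
```

```bash
python3 - <<'E'
from m import *
import pickle
s=get_state();p=camera('wrist');p['st']=s;save('w17.png',p['img']);w=cloud(p);pickle.dump(p,open('/tmp/w17.pkl','wb'))
x,y,z=w[...,0],w[...,1],w[...,2]
def f(z0,z1,y0,y1,l):
    m=(z>z0)&(z<z1)&(y<y1)&(y>y0)&(x>.55)&(x<.75)
    m=cv2.morphologyEx(m.astype(np.uint8),cv2.MORPH_OPEN,np.ones((3,3),np.uint8))>0
    rect(w[m],l)
f(.091,.097,-.04,.02,'sep');f(.073,.079,-.1,-.03,'sout');f(.073,.079,-.008,.04,'sin')
tip([.481,.062,.16],.2)
E
```

```text
sep 2885 [652.1 -13.6] [139.3  12.4] 0.5 z [0.0928 0.0941 0.0953]
sout 4834 [652.8 -57.1] [139.7  36.1] 0.3 z [0.075  0.0762 0.0774]
sin 4900 [651.7  18. ] [140.   36.7] 0.4 z [0.0749 0.0761 0.0774]
t 24.75 shift cm [22.61 11.97  8.61] norm 27.0 rv [-0.002  0.013  0.   ] j6 -1.72 open 0.0409 pos [ 0.7064 -0.058   0.2093] F [ 2.4 -1.1  4.9]
```

View pics/w17.png

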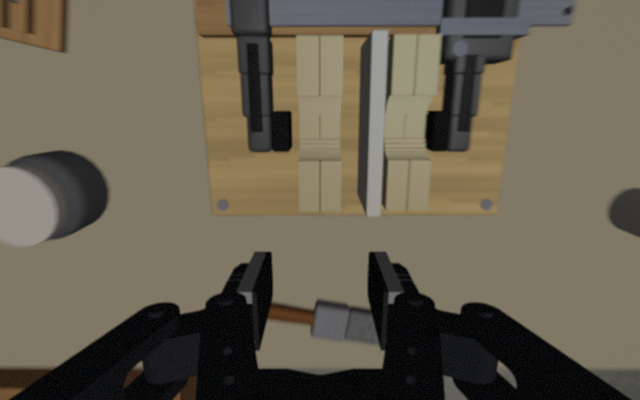

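All three layers stand parallel, centred on x ≈ 0.652, with sheet y = -0.0136, outer saddle y = -0.057 and inner saddle y = 0.018. Going to the trigger.

Emit:
drive_tool:
  deltas:
    - [[4,2,0],[0,0.01,0]]
    - [[8,4.2,0],[0,0.013,0]]
    - [[12,6.5,1],[0,0.013,0]]
    - [[16.5,8.8,2],[0,0.013,0]]
    - [[20.5,11,4],[0,0.013,0]]
  gripper: 1
  grip_force: 20

```text
time: 25.25
ee_pos: [0.5026, 0.0513, 0.1692]
tcp_rot: [0.003, -0.002, 1.0, -0.001]
ft_force: [0.6, 0.2, 1.1]
opening: 0.0854
```

```bash
python3 - <<'E'
from h import *
tip([.481,.0645,.13],.2)
E
```

```text
t 25.25 shift cm [2.21 1.2  7.91] norm 8.3 rv [-0.001  0.006  0.   ] j6 -1.56 open 0.0854 pos [0.5026 0.0513 0.1692] F [0.6 0.2 1.1]
```

Emit:
drive_tool:
  deltas:
    - [[1,0.6,0],[0,0.006,0]]
    - [[2.2,1.2,0],[0,0.006,0]]
    - [[2.2,1.2,1.5],[0,0.006,0]]
    - [[2.2,1.2,1.5],[0,0.006,0]]

```text
time: 25.65
ee_pos: [0.4815, 0.0632, 0.1547]
tcp_rot: [0.001, -0.002, 1.0, -0.001]
ft_force: [-1.5, -0.3, -0.6]
opening: 0.0852
```

```bash
python3 - <<'E'
from m import *
s=get_state();p=camera('wrist');p['st']=s;save('w18.png',p['img']);w=cloud(p)
x,y,z=w[...,0],w[...,1],w[...,2]
for xx in(.44,.45,.46,.47):
    k=(abs(x-xx)<.004)&(z>.05)&(z<.066);yy=y[k];g=yy[yy>.05];t=yy[yy<.05]
    print(xx,'trig',np.percentile(t,[1,99]),'grip',np.percentile(g,[1,99]),np.median(z[k]))
tip([.481,.0645,.022],.2)
E
```

```text
0.44 trig [0.02065889 0.03258374] grip [0.06240046 0.31034251] 0.060495156695714494
0.45 trig [0.02414673 0.0354221 ] grip [0.06242626 0.30931881] 0.06029520862193661
0.46 trig [0.02695487 0.03718474] grip [0.06254724 0.31066755] 0.06017386152572139
0.47 trig [0.0282706  0.03887722] grip [0.06326323 0.31297018] 0.06015477986360586
t 25.7 shift cm [ 0.15  0.04 17.32] norm 17.3 rv [-0.001  0.002 -0.   ] j6 -1.53 open 0.0854 pos [0.4821 0.0631 0.1552] F [ 0.1 -0.3  0.4]
```

View pics/w18.png

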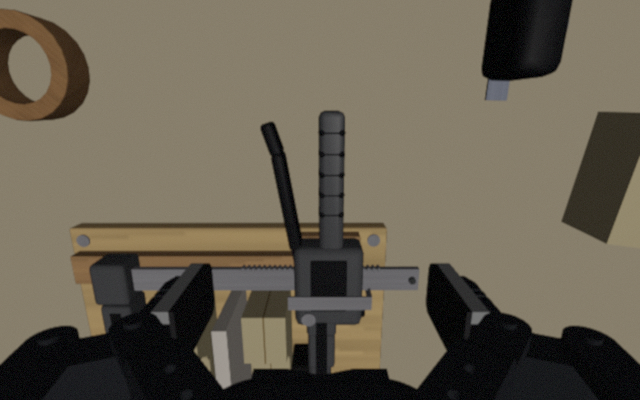

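The trigger (280,190) and grip (331,180) lie between the open fingers. Descending.

Emit:
drive_tool:
  deltas:
    - [[0.1,0,4],[0,0.002,0]]
    - [[0.1,0,8],[0,0.002,0]]
    - [[0.1,0,10],[0,0.002,0]]
    - [[0.1,0,10],[0,0.002,0]]

```text
time: 26.1
ee_pos: [0.4799, 0.0624, 0.0532]
tcp_rot: [-0.002, -0.001, 1.0, -0.001]
ft_force: [-0.6, -0.0, 0.0]
opening: 0.0854
```

```bash
python3 - <<'E'
from h import *
tip([.481,.0645,.022],.2)
E
```

```text
t 26.1 shift cm [-0.14  0.09  7.12] norm 7.1 rv [-0.002 -0.005 -0.001] j6 -1.53 open 0.0854 pos [0.4799 0.0624 0.0532] F [-0.6 -0.   0. ]
```

Emit:
drive_tool:
  deltas:
    - [[-0.1,0,1],[0,-0.005,0]]
    - [[-0.1,0,3],[0,-0.005,0]]
    - [[-0.1,0,5],[0,-0.005,0]]
    - [[-0.1,0,7],[0,-0.005,0]]
    - [[-0.1,0,7],[0,-0.005,0]]

```text
time: 26.6
ee_pos: [0.4802, 0.0621, -0.0177]
tcp_rot: [-0.001, -0.001, 1.0, -0.001]
ft_force: [-2.1, -0.2, 0.1]
opening: 0.0857
```

```bash
python3 - <<'E'
from h import *
tip([.481,.0645,.022],.2)
p=camera('wrist');save('w19.png',p['img'])
E
```

```text
t 26.6 shift cm [-0.08  0.11  0.03] norm 0.1 rv [-0.002 -0.002 -0.001] j6 -1.53 open 0.0857 pos [ 0.4802  0.0621 -0.0177] F [-2.1 -0.2  0.1]
```

View pics/w19.png

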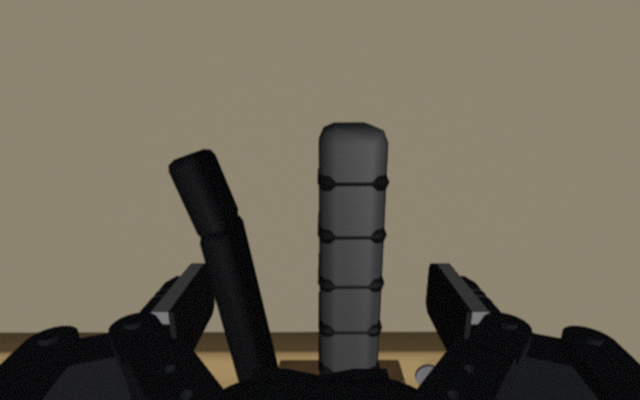

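Straddling correctly. First squeeze, at 20 N.

Emit:
drive_tool:
  deltas:
    - [[0,0.1,0],[0,0,0]]
    - [[0,0.1,0],[0,0,0]]
    - [[0,0.1,0],[0,0,0]]
    - [[0,0.1,0],[0,0,0]]
    - [[0,0.1,0],[0,0,0]]
  gripper: 0
  grip_force: 20

```text
time: 27.15
ee_pos: [0.4833, 0.0652, -0.0136]
tcp_rot: [0.002, -0.0, 1.0, 0.001]
ft_force: [-4.3, 6.4, 11.8]
opening: 0.0337
```

```bash
python3 - <<'E'
from h import *
tip([.481,.0645,.022],.2)
p=camera('wrist');save('w20.png',p['img'])
E
```

```text
t 27.15 shift cm [ 0.23 -0.2   0.44] norm 0.5 rv [ 0.002  0.004 -0.003] j6 -1.53 open 0.0337 pos [ 0.4833  0.0652 -0.0136] F [-4.3  6.4 11.8]
```

View pics/w20.png

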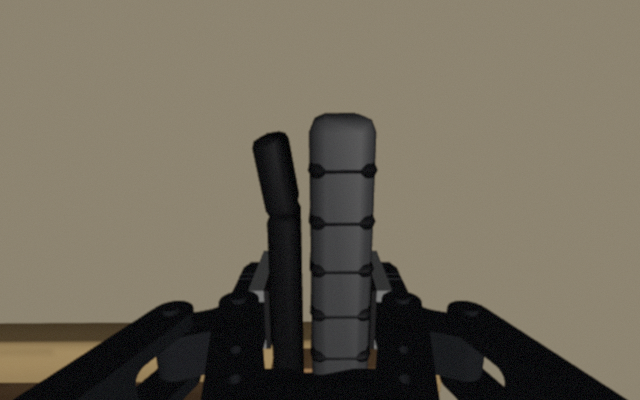

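Emit:
drive_tool:
  deltas:
    - [[0.2,-0.1,0.3],[0,0.004,0]]
    - [[0.2,-0.1,0.4],[0,0.004,0]]
    - [[0.2,-0.1,0.4],[0,0.004,0]]
    - [[0.2,-0.1,0.4],[0,0.004,0]]
    - [[0.2,-0.1,0.4],[0,0.004,0]]
  gripper: 0.95

```text
time: 27.7
ee_pos: [0.4811, 0.0641, -0.0177]
tcp_rot: [-0.0, -0.0, 1.0, 0.001]
ft_force: [0.3, 0.1, -0.1]
opening: 0.0808
```

```bash
python3 - <<'E'
from m import *
go([.481,.0635,-.018],.2)
p=camera('top');w=cloud(p);save('t20.png',cv2.resize(p['img'][110:240,230:370],None,fx=4.5,fy=4.5,interpolation=cv2.INTER_CUBIC))
E
```

```text
t 27.7 shift cm [ 0.01 -0.06  0.03] norm 0.1 rv [ 0.001 -0.001 -0.003] j6 -1.53 open 0.0808 pos [ 0.4811  0.0641 -0.0177] F [ 0.3  0.1 -0.1]
```

View pics/t20.png

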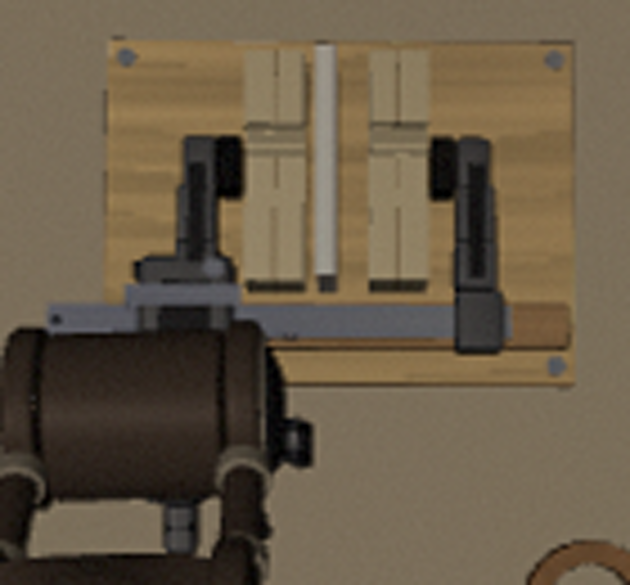

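The top view shows the jaw has advanced to just touching the outer saddle, with the stack still upright. Pump 2.

Emit:
drive_tool:
  deltas:
    - [[0,0,0],[0,0,0]]
    - [[0,0,0],[0,0,0]]
    - [[0,0,0],[0,0,0]]
    - [[0,0,0],[0,0,0]]
    - [[0,0,0],[0,0,0]]
  gripper: 0

```text
time: 28.25
ee_pos: [0.4812, 0.0653, -0.0163]
tcp_rot: [-0.001, 0.001, 1.0, 0.002]
ft_force: [-4.2, 4.4, 13.0]
opening: 0.0338
```

Emit:
drive_tool:
  deltas:
    - [[0.2,-0.1,0.3],[0,0.004,0]]
    - [[0.2,-0.1,0.4],[0,0.004,0]]
    - [[0.2,-0.1,0.4],[0,0.004,0]]
    - [[0.2,-0.1,0.4],[0,0.004,0]]
    - [[0.2,-0.1,0.4],[0,0.004,0]]
  gripper: 0.95

```text
time: 28.75
ee_pos: [0.479, 0.0643, -0.0206]
tcp_rot: [-0.003, 0.001, 1.0, 0.002]
ft_force: [-0.5, 0.3, -0.2]
opening: 0.0811
```

```bash
python3 - <<'E'
from m import *
go([.481,.0635,-.018],.2)
p=camera('top');w=cloud(p);save('t21.png',cv2.resize(p['img'][110:240,230:370],None,fx=4.5,fy=4.5,interpolation=cv2.INTER_CUBIC))
E
```

```text
t 28.75 shift cm [-0.2  -0.07 -0.26] norm 0.3 rv [ 0.004 -0.006 -0.005] j6 -1.53 open 0.0811 pos [ 0.479   0.0643 -0.0206] F [-0.5  0.3 -0.2]
```

View pics/t21.png

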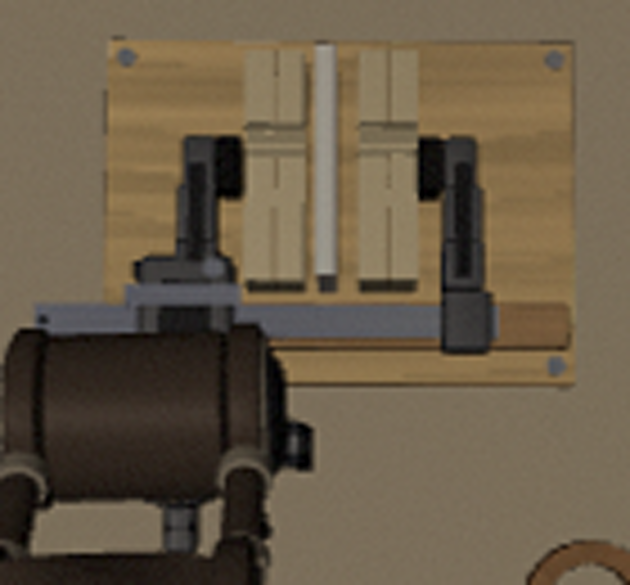

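Emit:
drive_tool:
  deltas:
    - [[-0.2,0,-0.2],[0,-0.005,0]]
    - [[-0.2,0,-0.2],[0,-0.005,0]]
    - [[-0.2,0,-0.2],[0,-0.005,0]]
    - [[-0.2,0,-0.2],[0,-0.005,0]]
    - [[-0.2,0,-0.2],[0,-0.005,0]]
  gripper: 0

```text
time: 29.3
ee_pos: [0.4812, 0.0655, -0.0171]
tcp_rot: [-0.001, 0.001, 1.0, 0.003]
ft_force: [-4.2, 4.1, 10.2]
opening: 0.0334
```

Emit:
drive_tool:
  deltas:
    - [[0,-0.1,0.2],[0,0,0]]
    - [[0,-0.1,0.2],[0,0,0]]
    - [[0,-0.1,0.2],[0,0,0]]
    - [[0,-0.1,0.2],[0,0,0]]
    - [[0,-0.1,0.2],[0,0,0]]
  gripper: 0.95

```text
time: 29.8
ee_pos: [0.4811, 0.0644, -0.0193]
tcp_rot: [-0.001, 0.001, 1.0, 0.003]
ft_force: [-0.3, 0.5, -0.1]
opening: 0.0813
```

```bash
python3 - <<'E'
from m import *
go([.481,.0635,-.018],.2)
p=camera('top');w=cloud(p);save('t22.png',cv2.resize(p['img'][110:240,230:370],None,fx=4.5,fy=4.5,interpolation=cv2.INTER_CUBIC))
E
```

```text
t 29.8 shift cm [ 0.01 -0.09 -0.13] norm 0.2 rv [ 0.005 -0.001 -0.006] j6 -1.54 open 0.0813 pos [ 0.4811  0.0644 -0.0193] F [-0.3  0.5 -0.1]
```

View pics/t22.png

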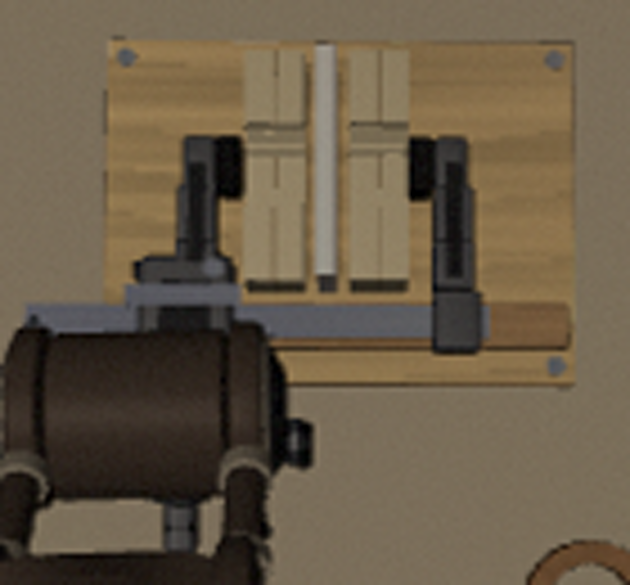

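Emit:
drive_tool:
  deltas:
    - [[0,-0.05,-0.1],[0.004,0,0]]
    - [[0,-0.05,-0.1],[0.004,0,0]]
    - [[0,-0.05,-0.1],[0.004,0,0]]
    - [[0,-0.05,-0.1],[0.004,0,0]]
    - [[0,-0.05,-0.1],[0.004,0,0]]
  gripper: 0

```text
time: 30.35
ee_pos: [0.4812, 0.0653, -0.0167]
tcp_rot: [-0.001, 0.002, 1.0, 0.002]
ft_force: [-4.6, 5.5, 11.8]
opening: 0.0336
```

Emit:
drive_tool:
  deltas:
    - [[0,-0.1,0.2],[0,0,0]]
    - [[0,-0.1,0.2],[0,0,0]]
    - [[0,-0.1,0.2],[0,0,0]]
    - [[0,-0.1,0.2],[0,0,0]]
    - [[0,-0.1,0.2],[0,0,0]]
  gripper: 0.95

```text
time: 30.85
ee_pos: [0.481, 0.0642, -0.019]
tcp_rot: [-0.001, 0.002, 1.0, 0.002]
ft_force: [0.1, -0.2, -0.2]
opening: 0.0812
```

```bash
python3 - <<'E'
from m import *
go([.481,.0635,-.018],.2)
p=camera('top');w=cloud(p);save('t23.png',cv2.resize(p['img'][110:240,230:370],None,fx=4.5,fy=4.5,interpolation=cv2.INTER_CUBIC))
E
```

```text
t 30.85 shift cm [-0.   -0.07 -0.1 ] norm 0.1 rv [ 0.004 -0.002 -0.007] j6 -1.53 open 0.0812 pos [ 0.481   0.0642 -0.019 ] F [ 0.1 -0.2 -0.2]
```

View pics/t23.png

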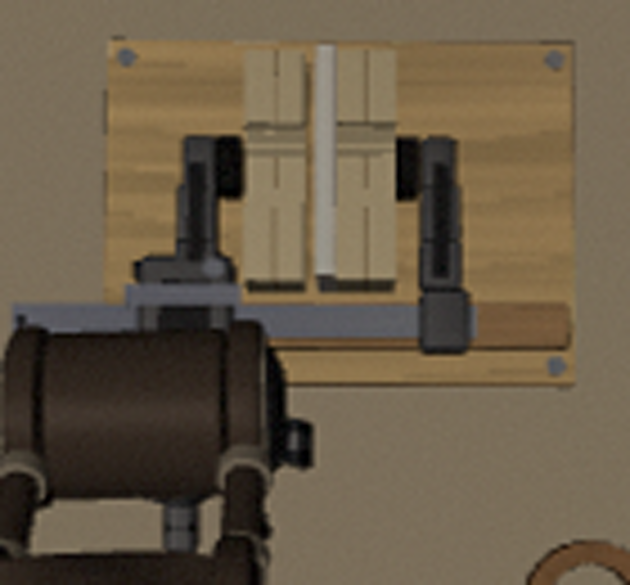

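Emit:
drive_tool:
  deltas:
    - [[0,-0.05,-0.1],[0.004,0,0]]
    - [[0,-0.05,-0.1],[0.004,0,0]]
    - [[0,-0.05,-0.1],[0.004,0,0]]
    - [[0,-0.05,-0.1],[0.004,0,0]]
    - [[0,-0.05,-0.1],[0.004,0,0]]
  gripper: 0

```text
time: 31.4
ee_pos: [0.4811, 0.0652, -0.0165]
tcp_rot: [-0.001, 0.002, 1.0, 0.001]
ft_force: [-3.8, 4.6, 11.8]
opening: 0.0336
```

```bash
python3 - <<'E'
from m import *
go([.481,.0635,-.018],.2)
p=camera('top');w=cloud(p);save('t24.png',cv2.resize(p['img'][110:240,230:370],None,fx=4.5,fy=4.5,interpolation=cv2.INTER_CUBIC))
E
```

```text
t 31.4 shift cm [ 0.01 -0.17  0.15] norm 0.2 rv [ 0.002 -0.003 -0.008] j6 -1.52 open 0.0336 pos [ 0.4811  0.0652 -0.0165] F [-3.8  4.6 11.8]
```

View pics/t24.png

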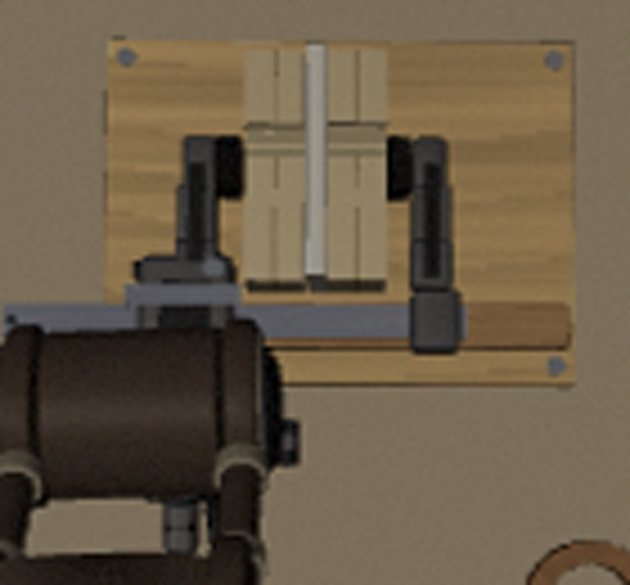

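The stack is essentially closed, and the squeeze went home. For the tightening squeeze I'll start with the back finger bearing on the grip, so the trigger load stays low, then ease the arm across.

Emit:
drive_tool:
  deltas:
    - [[0,-0.3,0.1],[0.002,0,-0.006]]
    - [[0,-0.6,0.1],[0.002,0,-0.006]]
    - [[0,-0.7,0.1],[0.002,0,-0.006]]
    - [[0,-0.7,0.1],[0.002,0,-0.006]]
    - [[0,-0.7,0.1],[0.002,0,-0.006]]
  gripper: 0.95

```text
time: 31.95
ee_pos: [0.4809, 0.058, -0.0177]
tcp_rot: [-0.002, -0.0, 1.0, -0.0]
ft_force: [-0.6, 0.3, 0.7]
opening: 0.0809
```

Emit:
drive_tool:
  deltas:
    - [[0,0,0],[0,0,0]]
    - [[0,0,0],[0,0,0]]
    - [[0,0,0],[0,0,0]]
    - [[0,0,0],[0,0,0]]
  gripper: 0
  grip_force: 20

```text
time: 32.35
ee_pos: [0.4806, 0.0613, -0.0165]
tcp_rot: [-0.002, 0.002, 1.0, 0.003]
ft_force: [-5.1, 15.2, 13.5]
opening: 0.0421
```

```bash
python3 - <<'E'
from m import *
s=get_state();print(s['ee_pos'],s['ft_force'],s['opening'],s['moment'],s['time'])
p=camera('top');save('t25.png',cv2.resize(p['img'][110:240,230:370],None,fx=4.5,fy=4.5,interpolation=cv2.INTER_CUBIC))
s=get_state();print(s['ee_pos'],s['ft_force'],s['opening'])
p=camera('wrist');save('w25.png',p['img'])
E
```

```text
[ 0.48061247  0.06128288 -0.01646634] [-5.06128412 15.22216542 13.51399632] 0.04214560850207982 [2.27318153 0.64609235 0.03596625] 32.35
[ 0.48065068  0.061742   -0.01634896] [-5.32045911 17.03666262 13.30647804] 0.04092582353518335
```

View pics/t25.png

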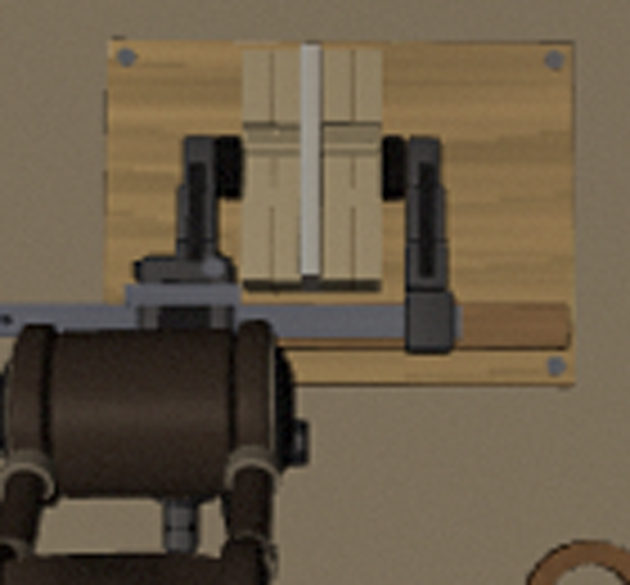

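View pics/w25.png

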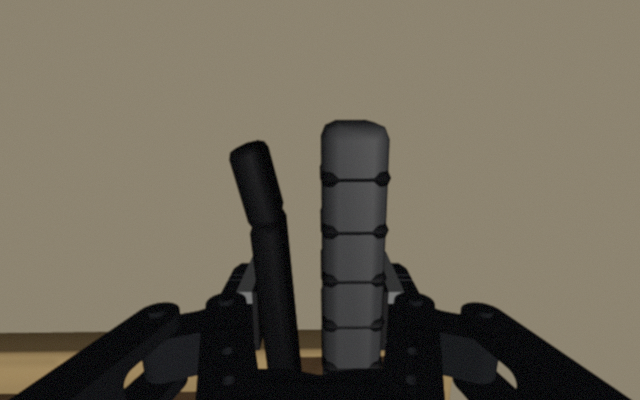

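Emit:
drive_tool:
  deltas:
    - [[0,-0.2,0],[0,0,0]]
    - [[0,-0.2,0],[0,0,0]]

```text
time: 32.65
ee_pos: [0.4806, 0.0639, -0.0159]
tcp_rot: [-0.002, 0.003, 1.0, 0.006]
ft_force: [-0.8, 15.1, 1.9]
opening: 0.0371
```

Emit:
drive_tool:
  deltas:
    - [[0,-0.1,0],[0,0,0]]
    - [[0,-0.1,0],[0,0,0]]
    - [[0,-0.1,0],[0,0,0]]

```text
time: 32.95
ee_pos: [0.4806, 0.0654, -0.0157]
tcp_rot: [-0.002, 0.003, 1.0, 0.008]
ft_force: [-0.8, 10.1, 2.6]
opening: 0.0349
```

```bash
python3 - <<'E'
from m import *
p=camera('top');save('t26.png',cv2.resize(p['img'][110:240,230:370],None,fx=4.5,fy=4.5,interpolation=cv2.INTER_CUBIC))
s=get_state();print(s['ee_pos'],s['ft_force'],s['opening'],s['moment'])
E
```

```text
[ 0.48058674  0.06544901 -0.01567035] [-0.4295922  10.45220864  1.31292949] 0.03495081866864249 [0.99767203 0.20657248 0.08597972]
```

View pics/t26.png

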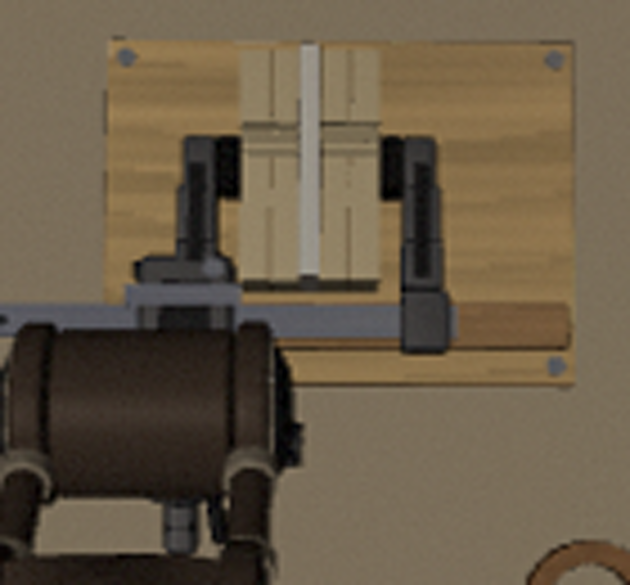

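Emit:
drive_tool:
  deltas:
    - [[0,0,0],[0,0,0]]
    - [[0,0,0],[0,0,0]]
    - [[0,0,0],[0,0,0]]

```text
time: 33.3
ee_pos: [0.4805, 0.066, -0.0156]
tcp_rot: [-0.002, 0.004, 1.0, 0.008]
ft_force: [-1.0, 5.1, 1.4]
opening: 0.0336
```

Emit:
drive_tool:
  deltas:
    - [[0,0,0],[0,0,0]]
    - [[0,0,0],[0,0,0]]

```text
time: 33.5
ee_pos: [0.4805, 0.0661, -0.0156]
tcp_rot: [-0.002, 0.004, 1.0, 0.008]
ft_force: [-0.8, 3.0, 1.0]
opening: 0.0339
```

Home again at about 34 mm. One more stroke should go tight before home. Release and repeat gently.

```bash
python3 - <<'E'
from h import *
go([.481,.0585,-.018],.2)
E
```

```text
t 33.5 shift cm [-0.05 -0.76  0.23] norm 0.8 rv [ 0.016 -0.004 -0.011] j6 -1.55 open 0.0339 pos [ 0.4805  0.0661 -0.0156] F [-0.8  3.   1. ]
```

Emit:
drive_tool:
  deltas:
    - [[0,-0.3,0.2],[0.016,-0.004,-0.01]]
    - [[0,-0.6,0.2],[0.016,-0.004,-0.01]]
    - [[0,-0.7,0.2],[0.016,-0.004,-0.01]]
    - [[0,-0.7,0.2],[0.016,-0.004,-0.01]]
    - [[0,-0.7,0.2],[0.016,-0.004,-0.01]]
  gripper: 0.95

```text
time: 34.0
ee_pos: [0.4806, 0.0589, -0.0177]
tcp_rot: [-0.0, -0.001, 1.0, 0.0]
ft_force: [-0.0, -0.5, 0.2]
opening: 0.0814
```

Emit:
drive_tool:
  deltas:
    - [[0,0,0],[0,0,0]]
    - [[0,0,0],[0,0,0]]
    - [[0,0,0],[0,0,0]]
    - [[0,0,0],[0,0,0]]
    - [[0,0,0],[0,0,0]]
  gripper: 0
  grip_force: 20

```text
time: 34.5
ee_pos: [0.4805, 0.0608, -0.0164]
tcp_rot: [-0.0, -0.0, 1.0, 0.002]
ft_force: [-3.6, 8.0, 10.4]
opening: 0.0422
```

```bash
python3 - <<'E'
from m import *
s=get_state();print(s['ee_pos'],s['ft_force'],s['opening'],s['moment'])
p=camera('top');save('t27.png',cv2.resize(p['img'][110:240,230:370],None,fx=4.5,fy=4.5,interpolation=cv2.INTER_CUBIC))
s=get_state();print(s['ee_pos'],s['ft_force'],s['opening'],s['moment'])
E
```

```text
[ 0.48052565  0.06077554 -0.01641904] [-3.59825851  7.96335595 10.4328375 ] 0.042236409333064995 [ 0.95071521  0.58483936 -0.04469011]
[ 0.4804978   0.06082166 -0.01641889] [-2.40776224  7.00845228 11.4132573 ] 0.042249434915352595 [ 0.95719474  0.62622874 -0.11344148]
```

View pics/t27.png

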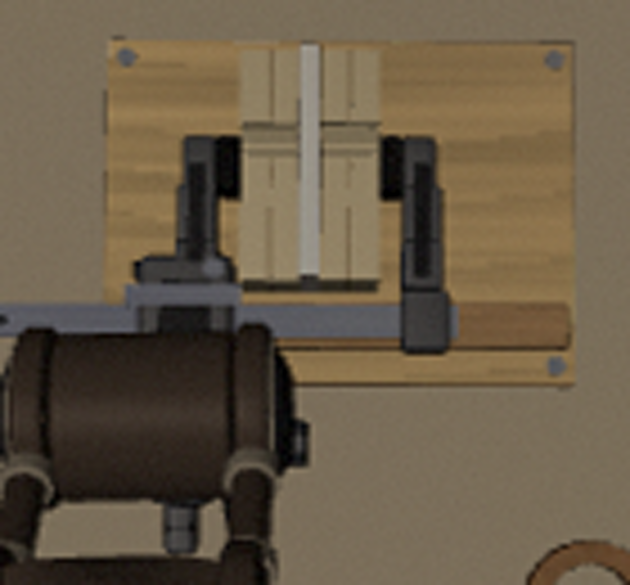

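Now tight: it stalled at 42 mm, before home. I'll balance the side force and raise the grip slightly.

Emit:
drive_tool:
  deltas:
    - [[0,0,0],[0,0,0]]
    - [[0,0,0],[0,0,0]]
    - [[0,0,0],[0,0,0]]
    - [[0,0,0],[0,0,0]]

```text
time: 34.95
ee_pos: [0.4803, 0.0623, -0.0161]
tcp_rot: [-0.001, 0.001, 1.0, 0.003]
ft_force: [-1.6, 6.6, 3.8]
opening: 0.04
```

Emit:
drive_tool:
  deltas:
    - [[0,0,0],[0,0,0]]
    - [[0,0,0],[0,0,0]]
    - [[0,0,0],[0,0,0]]
  grip_force: 24

```text
time: 35.25
ee_pos: [0.4803, 0.0638, -0.0157]
tcp_rot: [-0.001, 0.001, 1.0, 0.004]
ft_force: [-0.8, 6.2, 3.1]
opening: 0.0372
```

```bash
python3 - <<'E'
from m import *
s=get_state();print(s['ee_pos'],s['ft_force'],s['opening'],s['moment'],s['time'])
p=camera('top');w=cloud(p);x,y,z=w[...,0],w[...,1],w[...,2]
save('t28.png',cv2.resize(p['img'][110:240,230:370],None,fx=4.5,fy=4.5,interpolation=cv2.INTER_CUBIC))
def f(z0,z1,y0,y1,l):
    m=(z>z0)&(z<z1)&(y<y1)&(y>y0)&(x>.575)&(x<.75)
    m=cv2.morphologyEx(m.astype(np.uint8),cv2.MORPH_OPEN,np.ones((2,2),np.uint8))>0
    rect(w[m],l)
f(.088,.1,-.05,.03,'sep');f(.07,.083,-.1,.06,'all saddles')
p=camera('wrist');save('w28.png',p['img'])
s=get_state();print(s['ee_pos'],s['ft_force'],s['opening'])
E
```

```text
[ 0.48031613  0.06376334 -0.0157229 ] [-0.83566392  6.24240541  3.12240247] 0.03715685931543982 [ 0.75754265  0.21762555 -0.06018395] 35.25
sep 222 [648.9  -6.7] [139.8  10.4] 0.6 z [0.0555 0.0917 0.0959]
all saddles 871 [655.7  -7.9] [153.2  85.2] 0.3 z [0.0556 0.0746 0.0793]
[ 0.4803346   0.06381568 -0.01570684] [-1.06039046  8.18706676  3.29884482] 0.036693118244687864
```

View pics/t28.png

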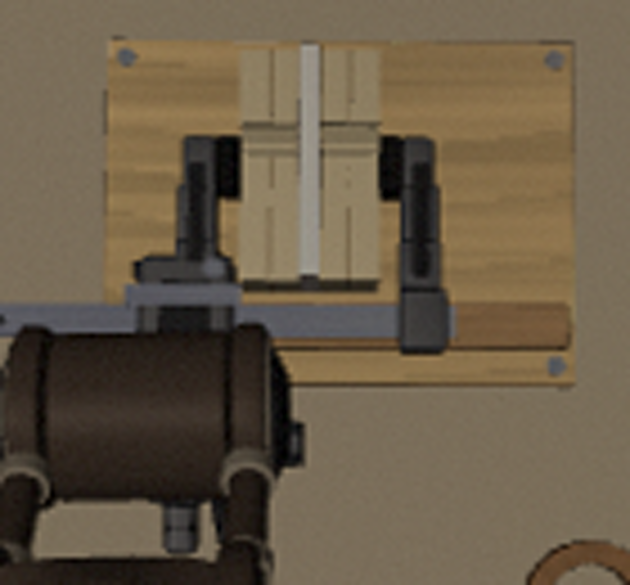

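View pics/w28.png

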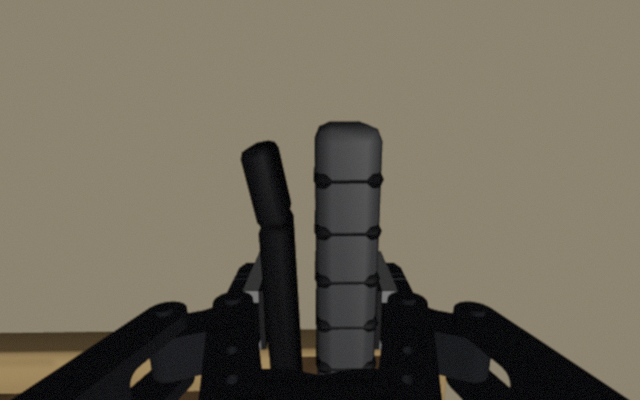

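Emit:
drive_tool:
  deltas:
    - [[0,0,0],[0,0,0]]
    - [[0,0,0],[0,0,0]]
    - [[0,0,0],[0,0,0]]
    - [[0,0,0],[0,0,0]]
    - [[0,0,0],[0,0,0]]

```text
time: 35.85
ee_pos: [0.4803, 0.0645, -0.0156]
tcp_rot: [-0.001, 0.001, 1.0, 0.004]
ft_force: [-1.2, 6.0, 2.1]
opening: 0.0359
```

Emit:
drive_tool:
  deltas:
    - [[0,0,0],[0,0,0]]
    - [[0,0,0],[0,0,0]]
    - [[0,0,0],[0,0,0]]
    - [[0,0,0],[0,0,0]]
    - [[0,0,0],[0,0,0]]

```text
time: 36.35
ee_pos: [0.4803, 0.0647, -0.0155]
tcp_rot: [-0.001, 0.002, 1.0, 0.004]
ft_force: [-1.0, 4.1, 2.4]
opening: 0.0356
```

The opening has settled at 35.6 mm, short of home (33.6 mm). So the squeeze is stopped by the tight stack at 24 N, which is roughly 30–35 N at the jaw. Handing in while squeezing.

```bash
python3 - <<'E'
from workcell import *
s=get_state();print(s['opening'],s['ft_force'],s['time'])
print(finish_job())
E
```

```text
0.0355813873830902 [-0.96929528  4.13872014  2.44206537] 36.35
the job is handed in; nothing more can be done
None
```

I handed the job in at 36.4 s, still squeezing the trigger at 24 N. `finish_job()` gave no verdict, and the jaw force is my estimate, not a measurement.

**What I did:** I stood the separator on the board beside the clamped saddle, then stood the second saddle between it and the moving jaw. Six full squeezes closed the stack up, and a seventh, stopped by the stack, tightened it.

**Last checks**
- **Stack:** in the last top picture it is closed up, square and upright. In clamp y the inner saddle is at about -20 mm, the sheet at -44 mm and the outer saddle at -70 mm, all at x ≈ 0.65 m (clamp x ≈ 92 mm). These come from the top camera, whose depth is noisier than the wrist camera's.
- **Pressure:** the squeeze settled at a 35.6 mm opening, short of the 33.6 mm home stop. That means the stack is stopping it, at roughly 30–35 N on the jaw.
- **Other things on the bench:** I touched nothing else that I could see, but I did not measure their positions again at the end.

**What went wrong on the way**
- **First grasp missed:** the real fingertips sit about 40 mm short of the reported tool point. I found this from the wrist camera's depth and corrected for it.
- **First saddle placing stopped early:** the finger knuckles met the sheet's top at about 33 N. I set the saddle on the bench, gripped it higher and placed it again. The sheet moved by less than 1 mm.

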